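Change over the bake-out bed with the clamps that match the sample

TASK

Lift the cover plate straight up and level off the two dowels of the bake-out bed and lay it squarely on the rubber mat, rib up. Move the finished straight bars out of the bed's well into the steel dish, lying flat, and take from the parts trays every clamp that has the same shape as the sample lying on the white pad and lay them all flat on the floor of the bed's well, side by side, leaving the other clamps in the trays. Last, throw the heater lever fully over to on; leave the wash bottle where it stands.

Things in the scene. Friction and masses are not known exactly. Their poses are not given: they have to be found in the camera images.
- trays: Three shallow grey parts trays in one fixed piece, 308 x 344 mm, trays side by side along x, each running along y. Origin under the centre; floor 3 mm above the table, lips 4 mm wide reaching 8 mm above the table.
- part_L1: Loose flat aluminium stage clamp, 85 g, 16 mm thick, shape L: one stem, on the +y side at the +x end of the bar. Bar 72 mm along x, 18 mm wide in y; each stem is 18 mm along x (its outer end level with the bar end) and sticks out 22 mm past the bar in y. Origin under the middle of the bar; the bar's middle 36 mm is free of stems for gripping across y. z is up. Absent in some starts (2 or 3 of each shape are there).
- part_L2: Loose flat aluminium stage clamp, 85 g, 16 mm thick, shape L: one stem, on the +y side at the +x end of the bar. Bar 72 mm along x, 18 mm wide in y; each stem is 18 mm along x (its outer end level with the bar end) and sticks out 22 mm past the bar in y. Origin under the middle of the bar; the bar's middle 36 mm is free of stems for gripping across y. z is up. Absent in some starts (2 or 3 of each shape are there).
- part_L3: Loose flat aluminium stage clamp, 85 g, 16 mm thick, shape L: one stem, on the +y side at the +x end of the bar. Bar 72 mm along x, 18 mm wide in y; each stem is 18 mm along x (its outer end level with the bar end) and sticks out 22 mm past the bar in y. Origin under the middle of the bar; the bar's middle 36 mm is free of stems for gripping across y. z is up. Absent in some starts (2 or 3 of each shape are there).
- part_U1: Loose flat aluminium stage clamp, 85 g, 16 mm thick, shape U: two stems, both on the +y side, one at each end of the bar. Bar 72 mm along x, 18 mm wide in y; each stem is 18 mm along x (its outer end level with the bar end) and sticks out 22 mm past the bar in y. Origin under the middle of the bar; the bar's middle 36 mm is free of stems for gripping across y. z is up. Absent in some starts (2 or 3 of each shape are there).
- part_U2: Loose flat aluminium stage clamp, 85 g, 16 mm thick, shape U: two stems, both on the +y side, one at each end of the bar. Bar 72 mm along x, 18 mm wide in y; each stem is 18 mm along x (its outer end level with the bar end) and sticks out 22 mm past the bar in y. Origin under the middle of the bar; the bar's middle 36 mm is free of stems for gripping across y. z is up. Absent in some starts (2 or 3 of each shape are there).
- part_U3: Loose flat aluminium stage clamp, 85 g, 16 mm thick, shape U: two stems, both on the +y side, one at each end of the bar. Bar 72 mm along x, 18 mm wide in y; each stem is 18 mm along x (its outer end level with the bar end) and sticks out 22 mm past the bar in y. Origin under the middle of the bar; the bar's middle 36 mm is free of stems for gripping across y. z is up. Absent in some starts (2 or 3 of each shape are there).
- part_Z1: Loose flat aluminium stage clamp, 85 g, 16 mm thick, shape Z: two stems at opposite ends on opposite sides, at the +x end on the +y side and at the -x end on the -y side. Bar 72 mm along x, 18 mm wide in y; each stem is 18 mm along x (its outer end level with the bar end) and sticks out 22 mm past the bar in y. Origin under the middle of the bar; the bar's middle 36 mm is free of stems for gripping across y. z is up. Absent in some starts (2 or 3 of each shape are there).
- part_Z2: Loose flat aluminium stage clamp, 85 g, 16 mm thick, shape Z: two stems at opposite ends on opposite sides, at the +x end on the +y side and at the -x end on the -y side. Bar 72 mm along x, 18 mm wide in y; each stem is 18 mm along x (its outer end level with the bar end) and sticks out 22 mm past the bar in y. Origin under the middle of the bar; the bar's middle 36 mm is free of stems for gripping across y. z is up. Absent in some starts (2 or 3 of each shape are there).
- part_Z3: Loose flat aluminium stage clamp, 85 g, 16 mm thick, shape Z: two stems at opposite ends on opposite sides, at the +x end on the +y side and at the -x end on the -y side. Bar 72 mm along x, 18 mm wide in y; each stem is 18 mm along x (its outer end level with the bar end) and sticks out 22 mm past the bar in y. Origin under the middle of the bar; the bar's middle 36 mm is free of stems for gripping across y. z is up. Absent in some starts (2 or 3 of each shape are there).
- sample_L: Fixed steel sample clamp, same shape, size and axes as part_L1..3 (shape L); not to be handled. Of the three samples, one lies on the white sample pad beside the trays and shows which shape is wanted; the other two lie in the black reference case and do not count.
- sample_U: Fixed steel sample clamp, same shape, size and axes as part_U1..3 (shape U); not to be handled. Of the three samples, one lies on the white sample pad beside the trays and shows which shape is wanted; the other two lie in the black reference case and do not count.
- sample_Z: Fixed steel sample clamp, same shape, size and axes as part_Z1..3 (shape Z); not to be handled. Of the three samples, one lies on the white sample pad beside the trays and shows which shape is wanted; the other two lie in the black reference case and do not count.
- dish: Fixed shallow steel dish for finished bars, 200 mm (x) by 110 mm (y), beside the trays. Origin under its centre; floor 3 mm above the table, lips 4 mm wide reaching 8 mm above the table.
- sample_pad: Fixed white pad 110 x 110 x 5 mm beside the trays; origin under its centre. The sample lying on it is the one to match.
- bed: Fixed steel bake-out bed, 112 mm (x) by 300 mm (y). Open well 104 mm (x) by 240 mm (y), floor 4 mm above the table, side rims at x = +-54 mm reaching 14 mm, end blocks 30 mm wide at y = +-135 mm reaching 26 mm above the table. On each end block stands a dowel at (0, +-135 mm), 12 mm thick, its top 51 mm above the table. Origin under the centre. At the start the cover plate sits on it and 2 or 3 finished bars lie in the well under it, roughly along x.
- cover: Loose aluminium cover plate, 110 mm (x) by 295 mm (y) by 8 mm, 0.4 to 0.65 kg, with two 13.5 mm holes at (0, +-135 mm) that fit closely over the bed's dowels; at the start its underside is 26 mm above the table, on the end blocks, and its y axis lies along the bed's y. Black grip rib on top: 16 mm wide (x), 90 mm long (y), from 8 to 38 mm above the underside, centred. Origin: centre of the underside.
- mat: Fixed black rubber mat, 135 mm (x) by 310 mm (y) by 3 mm, where the cover plate is to be laid down. Origin under its centre. Bed and mat swap places between starts.
- heat_lever_base: Fixed grey block 70 mm (x) by 50 mm (y) by 25 mm carrying the heater lever. Origin under its centre. The lever's pivot lies along its y axis, 22 mm above the table, over the origin.
- heat_lever (a joint): Angle of the heater lever: 0 leans 0.5 rad from upright to the block's -x side (off), 1.0 rad leans 0.5 rad to its +x side (on). It starts between 0 and 0.2, moves lightly (about 1 N at the ball) and stays where it is left. Its rod is 10 mm thick and ends in a black ball 26 mm across whose centre is 80 mm from the pivot.
- wash_bottle: Loose plastic bottle 56 mm across, 140 mm tall, a bystander to be left alone. Origin: middle of its underside.
- bar_1: Loose straight aluminium bar, finished, 55 g, 72 mm (x) by 18 mm (y) by 16 mm; starts in the well of the bed under the cover plate. Origin under its middle, z up. Absent in some starts (2 or 3 are there).
- bar_2: Loose straight aluminium bar, finished, 55 g, 72 mm (x) by 18 mm (y) by 16 mm; starts in the well of the bed under the cover plate. Origin under its middle, z up. Absent in some starts (2 or 3 are there).
- bar_3: Loose straight aluminium bar, finished, 55 g, 72 mm (x) by 18 mm (y) by 16 mm; starts in the well of the bed under the cover plate. Origin under its middle, z up. Absent in some starts (2 or 3 are there).

How it is judged (in metres and radians):
On the way, in this order (a step that is already met when the one before it is completed fails the run):
1. the cover plate is lifted straight up and level, clear above the dowels (z of cover in the frame of bed above 0.054 m and horizontal distance between cover and bed below 0.02 m and angle between cover's own z axis and vertical below 0.12 rad), for 0.1 s.
2. the cover plate lies squarely on the rubber mat (x of cover in the frame of mat between -0.03 and 0.03 m and y of cover in the frame of mat between -0.03 and 0.03 m and z of cover in the frame of mat below 0.008 m and angle between cover's own z axis and vertical below 0.08 rad and angle between the y axis of cover and the y axis of mat, either way round below 0.2 rad and linear speed of cover below 0.03 m/s), for 0.2 s.
3. the finished bars lie in the dish and every clamp that matches the sample lies flat in the well of the bed (x of bar_1 in the frame of dish between -0.088 and 0.088 m and y of bar_1 in the frame of dish between -0.035 and 0.035 m and z of each of bar_1, bar_2, bar_3 in the frame of dish below 0.009 m and angle between each of bar_1, bar_2, bar_3's own z axis and vertical below 0.12 rad and linear speed of each of bar_1, bar_2, bar_3 below 0.03 m/s and x of bar_2 in the frame of dish between -0.088 and 0.088 m and y of bar_2 in the frame of dish between -0.035 and 0.035 m and x of bar_3 in the frame of dish between -0.088 and 0.088 m and y of bar_3 in the frame of dish between -0.035 and 0.035 m and (not (horizontal distance between sample_L and sample_pad below 0.06 m) or ((x of part_L1 in the frame of bed between -0.045 and 0.045 m and y of part_L1 in the frame of bed between -0.115 and 0.115 m and z of part_L1 in the frame of bed below 0.01 m and angle between part_L1's own z axis and vertical below 0.12 rad and linear speed of part_L1 below 0.03 m/s) and (x of part_L2 in the frame of bed between -0.045 and 0.045 m and y of part_L2 in the frame of bed between -0.115 and 0.115 m and z of part_L2 in the frame of bed below 0.01 m and angle between part_L2's own z axis and vertical below 0.12 rad and linear speed of part_L2 below 0.03 m/s) and (x of part_L3 in the frame of bed between -0.045 and 0.045 m and y of part_L3 in the frame of bed between -0.115 and 0.115 m and z of part_L3 in the frame of bed below 0.01 m and angle between part_L3's own z axis and vertical below 0.12 rad and linear speed of part_L3 below 0.03 m/s))) and (not (horizontal distance between sample_U and sample_pad below 0.06 m) or ((x of part_U1 in the frame of bed between -0.045 and 0.045 m and y of part_U1 in the frame of bed between -0.115 and 0.115 m and z of part_U1 in the frame of bed below 0.01 m and angle between part_U1's own z axis and vertical below 0.12 rad and linear speed of part_U1 below 0.03 m/s) and (x of part_U2 in the frame of bed between -0.045 and 0.045 m and y of part_U2 in the frame of bed between -0.115 and 0.115 m and z of part_U2 in the frame of bed below 0.01 m and angle between part_U2's own z axis and vertical below 0.12 rad and linear speed of part_U2 below 0.03 m/s) and (x of part_U3 in the frame of bed between -0.045 and 0.045 m and y of part_U3 in the frame of bed between -0.115 and 0.115 m and z of part_U3 in the frame of bed below 0.01 m and angle between part_U3's own z axis and vertical below 0.12 rad and linear speed of part_U3 below 0.03 m/s))) and (not (horizontal distance between sample_Z and sample_pad below 0.06 m) or ((x of part_Z1 in the frame of bed between -0.045 and 0.045 m and y of part_Z1 in the frame of bed between -0.115 and 0.115 m and z of part_Z1 in the frame of bed below 0.01 m and angle between part_Z1's own z axis and vertical below 0.12 rad and linear speed of part_Z1 below 0.03 m/s) and (x of part_Z2 in the frame of bed between -0.045 and 0.045 m and y of part_Z2 in the frame of bed between -0.115 and 0.115 m and z of part_Z2 in the frame of bed below 0.01 m and angle between part_Z2's own z axis and vertical below 0.12 rad and linear speed of part_Z2 below 0.03 m/s) and (x of part_Z3 in the frame of bed between -0.045 and 0.045 m and y of part_Z3 in the frame of bed between -0.115 and 0.115 m and z of part_Z3 in the frame of bed below 0.01 m and angle between part_Z3's own z axis and vertical below 0.12 rad and linear speed of part_Z3 below 0.03 m/s)))), for 0.2 s.
4. the heater lever is thrown fully over (value of joint heat_lever above 0.9 rad), for 0.2 s.
At the end, for the whole second after the job is handed in: Cover rib up on the mat, centred to 30 mm per axis and 0.2 rad; bars flat in the dish (within 88, 35 mm in x, y of its centre); matching clamps flat (0.12 rad) on the well's floor (within 45, 115 mm of its centre); other clamps within 200, 220 mm of the trays' centre; lever past 0.9 rad; at rest (all of step 2 and all of step 3 and (horizontal distance between sample_L and sample_pad below 0.06 m or ((x of part_L1 in the frame of trays between -0.2 and 0.2 m and y of part_L1 in the frame of trays between -0.22 and 0.22 m and z of part_L1 in the frame of trays below 0.03 m) and (x of part_L2 in the frame of trays between -0.2 and 0.2 m and y of part_L2 in the frame of trays between -0.22 and 0.22 m and z of part_L2 in the frame of trays below 0.03 m) and (x of part_L3 in the frame of trays between -0.2 and 0.2 m and y of part_L3 in the frame of trays between -0.22 and 0.22 m and z of part_L3 in the frame of trays below 0.03 m))) and (horizontal distance between sample_U and sample_pad below 0.06 m or ((x of part_U1 in the frame of trays between -0.2 and 0.2 m and y of part_U1 in the frame of trays between -0.22 and 0.22 m and z of part_U1 in the frame of trays below 0.03 m) and (x of part_U2 in the frame of trays between -0.2 and 0.2 m and y of part_U2 in the frame of trays between -0.22 and 0.22 m and z of part_U2 in the frame of trays below 0.03 m) and (x of part_U3 in the frame of trays between -0.2 and 0.2 m and y of part_U3 in the frame of trays between -0.22 and 0.22 m and z of part_U3 in the frame of trays below 0.03 m))) and (horizontal distance between sample_Z and sample_pad below 0.06 m or ((x of part_Z1 in the frame of trays between -0.2 and 0.2 m and y of part_Z1 in the frame of trays between -0.22 and 0.22 m and z of part_Z1 in the frame of trays below 0.03 m) and (x of part_Z2 in the frame of trays between -0.2 and 0.2 m and y of part_Z2 in the frame of trays between -0.22 and 0.22 m and z of part_Z2 in the frame of trays below 0.03 m) and (x of part_Z3 in the frame of trays between -0.2 and 0.2 m and y of part_Z3 in the frame of trays between -0.22 and 0.22 m and z of part_Z3 in the frame of trays below 0.03 m))) and value of joint heat_lever above 0.9 rad); the robot touches nothing.
It fails at once if the wash bottle is pushed more than 40 mm from its place (distance of wash_bottle from where it was at the start of the episode above 0.04 m).
Of part_L1, part_L2, part_L3 only 2 to 3 are there at a start; the rules pass over those that are not, and their reading is None.
Of part_U1, part_U2, part_U3 only 2 to 3 are there at a start; the rules pass over those that are not, and their reading is None.
Of part_Z1, part_Z2, part_Z3 only 2 to 3 are there at a start; the rules pass over those that are not, and their reading is None.
Of bar_1, bar_2, bar_3 only 2 to 3 are there at a start; the rules pass over those that are not, and their reading is None.
At some moment in a run one of part_L1, part_L2, part_L3, part_U1, part_U2, part_U3, part_Z1, part_Z2, part_Z3 may be knocked a few centimetres aside while the robot is not near it.
It also fails if it takes over 210 s, if anything falls off the work surface, if the arm or the gripper's body presses on something with over 40 N, if the wrist force passes 120 N, or if a joint passes its speed limit or range.

ROBOT

A 6-joint arm with a two-finger parallel gripper is mounted at the origin on the work surface. World frame = base frame: x ahead of the robot, y to its left, z up, the work surface at z = 0. Lengths are in m, angles in degrees, forces in N, time in s.
With the tool pointing down it reaches from about 0.4 to 0.925 m from the base axis. Payload 3.4 kg.
Tool frame: the origin (TCP) lies midway between the tips of the shut fingers; the grasp point (between the pads) lies 19 mm behind it (arm.pinch_z is the distance from the TCP to the grasp point, in m); y points along the fingers, z is the direction in which the jaws open and shut, and the axes are right-handed (so a half turn about y gives the same grasp; the last joint's range is limited). The gripper opens to 85 mm and grips with 20 to 120 N. Pads are 22 mm wide; open, the fingers measure 114 mm over their backs; the gripper's body (76 mm by 85 mm) begins 54 mm behind the grasp point. The pads swing forward as they close: fully open they stand 13 mm farther back than shut.
Start: joints at [69.185, 17.578, 86.31, -0, 76.112, -4.211], TCP at [0.164, 0.551, 0.231] pointing down, gripper open.
Joint ranges: [-179.03, 179.03], [-60, 130.46], [8.19, 133.38], [-81.62, 261.62], [5.75, 156.47], [-153.77, 153.77]. Speed limits (degrees/s): [147.25, 147.25, 180, 180, 180, 180].

INTERFACE

Orientations are given as [roll, pitch, yaw] about the fixed x, y, z axes, in that order (R = Rz(yaw) Ry(pitch) Rx(roll)).
In Python, from station import arm gives the robot as it stands.
- The arm moves only by the tool carry_out, never from a script. Its argument "deltas" is a list that holds one entry, the list of rows, each a list of 4 numbers: the shift along the tool's x, y, z in cm, then the turn about the tool's y in degrees. A call has 1 to 12 rows; each row shifts and turns the commanded pose from where the row before left it, along the tool's axes as they then stand; what a row does not reach is not made up. A row lasts 1/12 s, in which the tool goes at most 41.7 mm and 7.16 degrees, less where a joint would pass 70% of its speed; a pose out of reach is approached as far as the arm can. A call is refused whole if a number of a shift passes 4.17 or a number of a turn 7.16, either way. A call with a gripper value outside its range is refused whole. "jaw" is the gripper command: -1 is fully open, 1 is shut, values between are in proportion, set as the call begins (left out, the last holds). The fingers move at their own pace and stop on an object; "grip_force" is the grip in N (left out, the last holds). Time passes only in rows, so rows that do not move let the fingers close. It gives the time, the measured TCP pose, the force and the opening at its end, in the units of the state.
- arm.read_state(): the state, without advancing time (a new reading comes with each control period).
- arm.read_camera(name): name is "side" or "top"; returns (picture, depth): 384x512x3 uint8, blue, green, red; 384x512 float32, m along the optical axis (not along the pixel's ray), 0 where there is no reading.
- arm.calibration(name): a dict with "mtx" (3x3 intrinsics, pixels), "extrinsics" (4x4, takes a point from camera to world coordinates). Camera axes: x right, y up, looking along -z (the intrinsics and any distortion apply to the point x, -y, -z); pixel columns grow to the right and rows downward; lengths in m; the calibration is good to about 2 mm. A picture is of the moment at which its call begins. calibration takes no time and is no camera call.
- arm.sign_off(): hands the job in, once; it reports no verdict.
The state is a dict: "time_s": time; "joint_positions": joint angles; "dq": joint speeds; "effort": joint torques, N m; "tcp_pos": TCP position; "eef_rot": TCP orientation; "force": force on the tool from outside, world axes, zero at the start; "torque": the same for the moment, N m; "width": finger opening in m.
Only numpy, scipy, OpenCV 4.12 (cv2) and the standard library are available. Lean on these libraries where they do the work, as an engineer would, in place of code of your own. Each camera call takes 0.05 s, during which the arm holds its last target. There are 200 camera calls.

## Working session

There is one attempt and no reset: what is moved stays moved. The work goes in short steps, Python scripts to look and compute and a tool call to move; the robot and the scene stay as the last step left them, time stands still between calls to the robot, and variables do not carry over. Pictures are saved under pics/ and viewed, about 12 in all and at most 16, crops included, and the job is handed in when it is done.

Besides the shell and the picture viewer there is one more tool, called after "Emit:" as name(argument=value, ...), one argument or row to a line, values as JSON. carry_out: Moves the arm, as the interface text tells. Its arguments: {"type":"object","properties":{"deltas":{"type":"array"},"jaw":{"type":"number"},"grip_force":{"type":"number"}},"required":["deltas"]}

```bash
ls; mkdir -p pics; python3 - <<'E'
from station import arm
import cv2,numpy as np
print(arm.read_state(), arm.pinch_z)
for n in("top","side"):
    p,d=arm.read_camera(n); cv2.imwrite(f"pics/{n}0.png",p); np.save(f"pics/{n}0.npy",d)
    c=arm.calibration(n); print(n,np.round(c["mtx"],2).tolist(),np.round(c["extrinsics"],4).tolist(),c.keys())
E
```

```text
pics
{'time_s': 0.0, 'joint_positions': array([ 6.91824598e+01,  1.76234648e+01,  8.63831026e+01, -5.00315319e-04,
        7.61119646e+01, -4.21166959e+00]), 'dq': array([-0.00909106,  0.05738223, -0.09937279,  0.06055962,  0.02134491,
       -0.04037021]), 'effort': array([ 1.54587135e-03, -4.57543409e+01, -2.51925462e+01,  1.40297016e-04,
        1.29116006e-02,  1.31024910e-05]), 'tcp_pos': array([0.16410937, 0.55035577, 0.23037419]), 'eef_rot': array([-9.01182475e+01,  8.22100971e-03, -1.66057586e+01]), 'force': array([-0.53472841,  1.36615965, -0.00511452]), 'torque': array([-0.05132238,  0.00247459,  0.02430557]), 'width': 0.08534039746995023} 0.0187
top [[365.55, 0.0, 256.76], [0.0, 365.55, 194.63], [0.0, 0.0, 1.0]] [[0.0125, 0.9963, -0.0845, 0.5236], [-0.9995, 0.0149, 0.0278, 0.0154], [0.029, 0.0841, 0.996, 1.0651], [0.0, 0.0, 0.0, 1.0]] dict_keys(['mtx', 'extrinsics'])
side [[439.04, 0.0, 262.92], [0.0, 439.04, 190.14], [0.0, 0.0, 1.0]] [[-0.9419, 0.1687, -0.2906, 0.1608], [-0.336, -0.4685, 0.8171, 1.1769], [0.0017, 0.8672, 0.4979, 0.7694], [0.0, 0.0, 0.0, 1.0]] dict_keys(['mtx', 'extrinsics'])
```

View pics/top0.png

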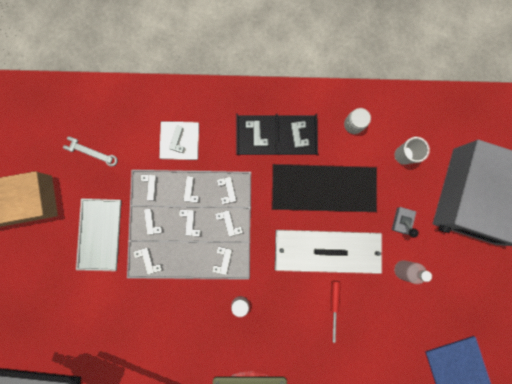

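View pics/side0.png

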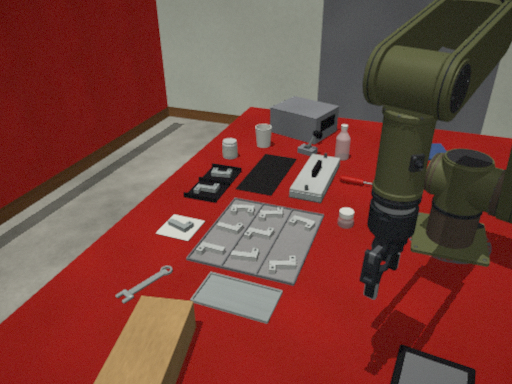

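The top view shows the trays at px (190,224), the sample pad at (180,140), and the bed with its cover at (329,252). The mat is at (325,188), the dish at (99,235), the lever at (405,222) and the bottle at (415,272). Next I'll zoom in and measure.

```bash
cat > h.py <<'E'
import cv2,numpy as np
from station import arm
def ray(n,uv):
    c=arm.calibration(n);K=c["mtx"];E=c["extrinsics"]
    d=np.array([(uv[0]-K[0,2])/K[0,0],-(uv[1]-K[1,2])/K[1,1],-1.])
    return E[:3,3],E[:3,:3]@d
def onz(n,uv,z):
    o,d=ray(n,uv);return o+d*(z-o[2])/d[2]
def pix(n,P):
    c=arm.calibration(n);K=c["mtx"];E=c["extrinsics"]
    q=E[:3,:3].T@(np.asarray(P,float)-E[:3,3]);return K[0,0]*q[0]/-q[2]+K[0,2],-K[1,1]*q[1]/-q[2]+K[1,2]
def rectify(p,n,z,x0,x1,y0,y1,s=1000):
    # top-down view on plane z, s px/m; row = (x1-x)*s, col=(y1-y)*s
    W=np.float32([[x1,y1],[x1,y0],[x0,y0],[x0,y1]])
    src=np.float32([pix(n,[x,y,z]) for x,y in W])
    dst=np.float32([[(y1-y)*s,(x1-x)*s] for x,y in W])
    return cv2.warpPerspective(p,cv2.getPerspectiveTransform(src,dst),(int((y1-y0)*s),int((x1-x0)*s)),flags=cv2.INTER_CUBIC)
def shot(n,f):
    p,d=arm.read_camera(n);cv2.imwrite(f"pics/{f}.png",p);return p,d
E
python3 - <<'E'
from h import *
p=cv2.imread("pics/top0.png")
r=rectify(p,"top",0.019,0.25,0.75,-0.45,0.55,800);cv2.imwrite("pics/r0.png",r); print(r.shape)
# non-red objects
hsv=cv2.cvtColor(p,cv2.COLOR_BGR2HSV)
m=((hsv[...,1]<130)|(hsv[...,2]<45)).astype(np.uint8)
m[:75]=0
cs,_=cv2.findContours(m,cv2.RETR_EXTERNAL,cv2.CHAIN_APPROX_NONE)
for c in cs:
    if cv2.contourArea(c)<80: continue
    q=cv2.boxPoints(cv2.minAreaRect(c))
    for z in (0.005,0.034):
        w=np.array([onz("top",u,z)[:2] for u in c[:,0]],np.float32)
        (x,y),s,a=cv2.minAreaRect(w); print(np.round(np.mean(q,0)),z,"c",round(x,3),round(y,3),"s",np.round(s,3),round(a,1))
E
```

```text
(400, 800, 3)
[250. 378.] 0.005 c 0.098 -0.001 s [0.024 0.204] 0.0
[250. 378.] 0.034 c 0.11 -0.0 s [0.023 0.198] 0.0
[ 40. 376.] 0.005 c 0.104 0.576 s [0.037 0.218] 0.0
[ 40. 376.] 0.034 c 0.116 0.56 s [0.036 0.212] 0.0
[458. 367.] 0.005 c 0.13 -0.592 s [0.138 0.154] 16.9
[458. 367.] 0.034 c 0.141 -0.575 s [0.134 0.15 ] 16.9
[240. 307.] 0.005 c 0.295 0.029 s [0.058 0.051] 1.1
[240. 307.] 0.034 c 0.301 0.029 s [0.057 0.05 ] 1.1
[413. 272.] 0.005 c 0.395 -0.47 s [0.112 0.059] 72.4
[413. 272.] 0.034 c 0.398 -0.456 s [0.109 0.058] 72.4
[328. 251.] 0.005 c 0.453 -0.222 s [0.31 0.12] 89.0
[328. 251.] 0.034 c 0.454 -0.216 s [0.302 0.117] 89.0
[407. 221.] 0.005 c 0.542 -0.454 s [0.077 0.075] 74.8
[407. 221.] 0.034 c 0.541 -0.441 s [0.075 0.073] 74.8
[ 98. 235.] 0.005 c 0.494 0.436 s [0.118 0.206] 88.9
[ 98. 235.] 0.034 c 0.495 0.425 s [0.114 0.2  ] 88.9
[ 25. 197.] 0.005 c 0.597 0.648 s [0.137 0.16 ] 11.6
[ 25. 197.] 0.034 c 0.595 0.63 s [0.133 0.155] 11.6Traceback (most recent call last):
  File "<stdin>", line 13, in <module>
  File "h.py", line 8, in onz
    o,d=ray(n,uv);return o+d*(z-o[2])/d[2]
        ~~~^^^^^^
  File "h.py", line 4, in ray
    c=arm.calibration(n);K=c["mtx"];E=c["extrinsics"]
ValueError: time passes only in moves, steps and waits
```

View pics/r0.png

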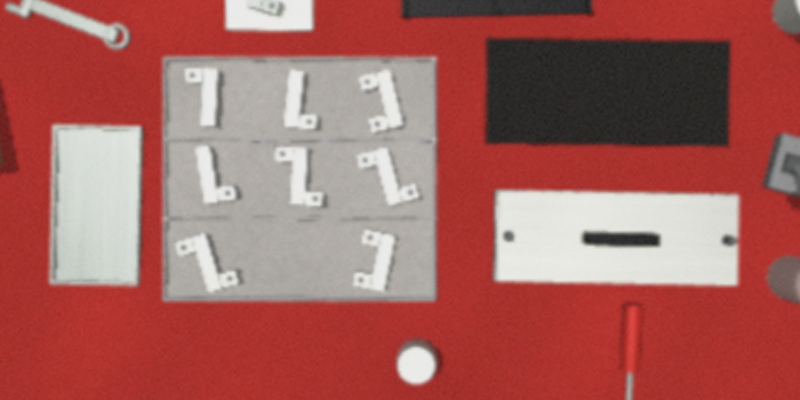

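```bash
python3 - <<'E'
s=open('h.py').read()
s=s.replace("def ray","import functools\ncal=functools.lru_cache(None)(arm.calibration)\ndef ray").replace("c=arm.calibration(n);K","c=cal(n);K")
s+='''
def comps(r,mask,z,x1,y1,s,amin,amax):
    out=[]
    cs,_=cv2.findContours(mask.astype(np.uint8),cv2.RETR_EXTERNAL,cv2.CHAIN_APPROX_NONE)
    for c in cs:
        A=cv2.contourArea(c)/s/s*1e6
        if amin<A<amax:
            w=np.array([[x1-(q[1]+.5)/s,y1-(q[0]+.5)/s] for q in c[:,0]],np.float32)
            (x,y),(a,b),t=cv2.minAreaRect(w)
            if a<b:a,b,t=b,a,t-90
            out.append((round(x,4),round(y,4),round(a*1e3,1),round(b*1e3,1),round((t+90)%180-90,1),round(A)))
    return out
'''
open('h.py','w').write(s)
E
python3 - <<'E'
from h import *
p=cv2.imread("pics/top0.png")
X0,X1,Y0,Y1,S=0.3,0.75,-0.5,0.55,1000
def R(z,x0,x1,y0,y1):
    r=rectify(p,"top",z,x0,x1,y0,y1,S); return r,cv2.cvtColor(r,cv2.COLOR_BGR2HSV)
r,h=R(.034,.37,.53,-.40,-.03)   # cover top
print("cover",comps(r,(h[...,1]<90)&(h[...,2]>120),.034,.53,-.03,S,8000,1e6))
r,h=R(.064,.40,.50,-.32,-.12)
print("rib",comps(r,(h[...,2]<70),.064,.50,-.12,S,400,5000))
r,h=R(.003,.53,.70,-.40,-.03)
print("mat",comps(r,(h[...,1]<130)&(h[...,2]<80),.003,.70,-.03,S,8000,1e6))
r,h=R(.008,.36,.63,.34,.53)
print("dish",comps(r,h[...,1]<110,.008,.63,.53,S,8000,1e6))
r,h=R(.008,.33,.70,.0,.38)
print("trays",comps(r,h[...,1]<110,.008,.70,.38,S,50000,1e6))
r,h=R(.019,.33,.70,.0,.38)
print("parts",*comps(r,(h[...,1]<60)&(h[...,2]>195),.019,.70,.38,S,600,4000),sep="\n")
r,h=R(.025,.46,.62,-.52,-.36)
print("base",comps(r,(h[...,1]<110)&(h[...,2]>60),.025,.62,-.36,S,800,1e6))
a=p[110:165,150:330];b=p[190:300,385:445]
cv2.imwrite("pics/crop1.png",np.vstack([cv2.resize(a,(720,220),interpolation=2),cv2.copyMakeBorder(cv2.resize(b,(180,330),interpolation=2),0,0,0,540,0)]))
E
```

```text
cover [(0.4538, -0.2168, 301.9, 114.5, 89.1, 33808)]
rib [(0.4537, -0.216, 87.1, 10.9, 88.9, 806)]
mat [(0.635, -0.2135, 306.0, 129.0, -90.0, 38861)]
dish [(0.4935, 0.4344, 203.9, 116.7, -1.0, 23257)]
trays [(0.5265, 0.177, 347.0, 310.0, -90.0, 106984)]
parts
(0.4206, 0.2922, 86.4, 40.9, 38.4, 1917)
(0.4242, 0.0831, 72.9, 40.7, -11.5, 1934)
(0.5299, 0.0661, 86.6, 41.9, 37.7, 1946)
(0.5295, 0.177, 85.9, 40.7, 20.3, 1908)
(0.5339, 0.2823, 73.7, 40.2, 11.3, 1556)
(0.6244, 0.0747, 73.7, 41.2, 13.2, 1928)
(0.6265, 0.1755, 74.0, 40.0, 0.0, 1554)
(0.629, 0.2995, 73.0, 40.0, 0.0, 1579)
base [(0.5432, -0.4382, 72.7, 58.8, -15.3, 3796)]
```

View pics/crop1.png

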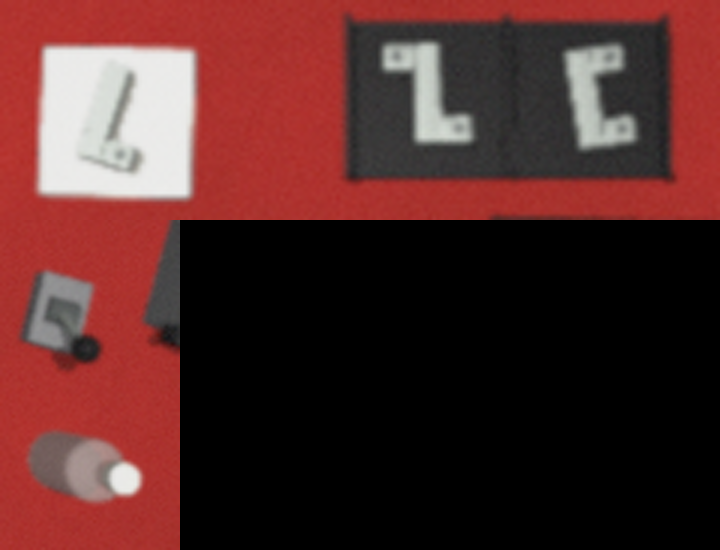

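The sample at crop (108,115) is an L: one bar with one foot. The case holds the Z and the U. The three matching Ls in the trays are near (0.629,0.30), (0.627,0.176) and (0.534,0.282). Next I move above the cover.

Emit:
carry_out(
  deltas=[
    [[2.63, 0, -0.35, 0], [2.63, 0, -0.35, 0], [2.63, 0, -0.35, 0], [2.63, 0, -0.35, 0], [2.63, 0, -0.35, 0], [2.63, 0, -0.35, 0], [2.63, 0, -0.35, 0], [2.63, 0, -0.35, 0], [2.63, 0, -0.35, 0], [2.63, 0, -0.35, 0], [2.63, 0, -0.35, 0], [2.63, 0, -0.35, 0]],
  ],
  jaw=-0.2,
  grip_force=100,
)

```text
time_s: 1.1
tcp_pos: [0.4556, 0.4196, 0.2307]
eef_rot: [-90.1, 0.0, -16.6]
force: [-0.2, 0.5, -0.2]
width: 0.0514
```

Emit:
carry_out(
  deltas=[
    [[0, 0, 0, 6.76], [0, 0, 0, 6.76], [0, 0, 0, 6.76], [0, 0, 0, 6.76], [0, 0, 0, 6.76], [0, 0, 0, 6.76], [0, 0, 0, 6.76], [0, 0, 0, 6.76], [0, 0, 0, 6.76], [0, 0, 0, 6.76], [0, 0, 0, 6.76], [0, 0, 0, 0]],
  ],
)

```text
time_s: 2.1
tcp_pos: [0.4545, 0.4203, 0.2307]
eef_rot: [-90.1, -0.0, -91.1]
force: [0.0, -0.4, -0.1]
width: 0.0513
```

```bash
cat >> h.py <<'E'
def need(x,y,z,yaw=None,s=None):
    """shift in tool axes (cm) and turn about tool y (deg) to reach a world TCP; turn to be made after the shift"""
    s=s or arm.read_state(); p=s["tcp_pos"];w=s["eef_rot"][2];a=np.radians(w)
    d=np.array([x,y,z])-p
    print("at",np.round(p,4),"rot",np.round(s["eef_rot"],2),"w",round(s["width"],4),"F",np.round(s["force"],1),"t",round(s["time_s"],2))
    print("shift cm",np.round(100*np.array([d[0]*np.cos(a)+d[1]*np.sin(a),-d[2],-d[0]*np.sin(a)+d[1]*np.cos(a)]),2),"turn",None if yaw is None else round(w-yaw,2))
E
python3 -c "
from h import *
need(.454,-.2165,.15,-91)"
```

```text
at [0.4545 0.4203 0.2307] rot [-9.006e+01 -5.000e-02 -9.113e+01] w 0.0513 F [ 0.  -0.4 -0.1] t 2.1
shift cm [63.67  8.07  1.21] turn -0.13
```

Emit:
carry_out(
  deltas=[
    [[3.98, 0, 0.075, 0], [3.98, 0, 0.075, 0], [3.98, 0, 0.075, 0], [3.98, 0, 0.075, 0], [3.98, 0, 0.075, 0], [3.98, 0, 0.075, 0], [3.98, 0, 0.075, 0], [3.98, 0, 0.075, 0], [3.98, 0, 0.075, 0], [3.98, 0, 0.075, 0], [3.98, 0, 0.075, 0], [3.98, 0, 0.075, 0]],
  ],
)

```text
time_s: 3.1
tcp_pos: [0.4551, -0.0589, 0.2313]
eef_rot: [-90.0, 0.0, -90.7]
force: [1.3, -0.3, -0.4]
width: 0.0511
```

Emit:
carry_out(
  deltas=[
    [[3.98, 0, 0.075, 0], [3.98, 0, 0.075, 0], [3.98, 0, 0.075, 0], [3.98, 0, 0.075, 0], [0, 2, 0, 0], [0, 2, 0, 0], [0, 2, 0, 0], [0, 2, 0, 0], [0, 2, 0, 0], [0, 0, 0, 0], [0, 0, 0, 0]],
  ],
)

```text
time_s: 4.02
tcp_pos: [0.4551, -0.2158, 0.1304]
eef_rot: [-90.2, 0.1, -90.8]
force: [0.4, 0.8, 0.4]
width: 0.0515
```

```bash
python3 -c "
from h import *
need(.454,-.2165,.0385,-91)
p,d=shot('top','t1');q,_=shot('side','s1')
cv2.imwrite('pics/c2.png',np.hstack([cv2.resize(p[170:300,260:440],(540,390),interpolation=2),cv2.resize(q[100:220,270:370],(325,390),interpolation=2)])[:, :800])"
```

```text
at [ 0.4551 -0.2158  0.1304] rot [-9.017e+01  9.000e-02 -9.084e+01] w 0.0515 F [0.4 0.8 0.4] t 4.02
shift cm [ 0.07  9.19 -0.11] turn 0.16
```

View pics/c2.png

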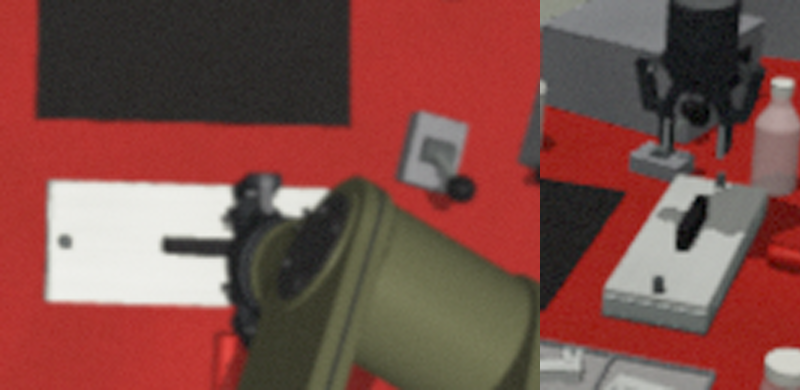

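Camera view c2 shows the fingers straddling the rib. The rib is at crop (690,225) and the fingers at x=665 and x=722. I'll descend and grip.

Emit:
carry_out(
  deltas=[
    [[0, 0.82, -0.01, 0], [0, 0.82, -0.01, 0], [0, 0.82, -0.01, 0], [0, 0.82, -0.01, 0], [0, 0.82, -0.01, 0], [0, 0.82, -0.01, 0], [0, 0.82, -0.01, 0], [0, 0.82, -0.01, 0], [0, 0.82, -0.01, 0], [0, 0.82, -0.01, 0], [0, 0.82, 0, 0], [0, 0, 0, 0]],
  ],
)

```text
time_s: 5.12
tcp_pos: [0.454, -0.2157, 0.0394]
eef_rot: [-90.2, 0.1, -91.0]
force: [0.1, 0.1, -0.5]
width: 0.0514
```

Emit:
carry_out(
  deltas=[
    [[0, 0, 0, 0], [0, 0, 0, 0], [0, 0, 0, 0], [0, 0, 0, 0], [0, 0, 0, 0], [0, 0, 0, 0], [0, 0, 0, 0], [0, 0, 0, 0], [0, 0, 0, 0]],
  ],
  jaw=1,
)

```text
time_s: 5.87
tcp_pos: [0.4546, -0.2164, 0.0418]
eef_rot: [-90.0, -0.0, -91.0]
force: [-2.6, -0.6, 5.6]
width: 0.0137
```

Emit:
carry_out(
  deltas=[
    [[0, -0.3, 0, 0], [0, -0.4, 0, 0], [0, -0.4, 0, 0], [0, -0.4, 0, 0], [0, -0.4, 0, 0], [0, -0.5, 0, 0], [0, -0.5, 0, 0], [0, -0.5, 0, 0], [0, -0.5, 0, 0], [0, -0.5, 0, 0], [0, -0.5, 0, 0], [0, -0.5, 0, 0]],
  ],
)

```text
time_s: 6.87
tcp_pos: [0.4552, -0.2163, 0.0957]
eef_rot: [-90.0, -0.0, -91.0]
force: [-0.0, -0.2, -4.6]
width: 0.0139
```

```bash
python3 -c "
from h import *
need(.635,-.2135,.10,-91)
q,_=shot('side','s2')
cv2.imwrite('pics/c3.png',cv2.resize(q[80:260,220:400],(540,540),interpolation=2))"
```

```text
at [ 0.4552 -0.2163  0.0957] rot [-89.98  -0.   -90.96] w 0.0139 F [-0.  -0.2 -4.6] t 6.87
shift cm [-0.58 -0.43 17.98] turn 0.04
```

View pics/c3.png

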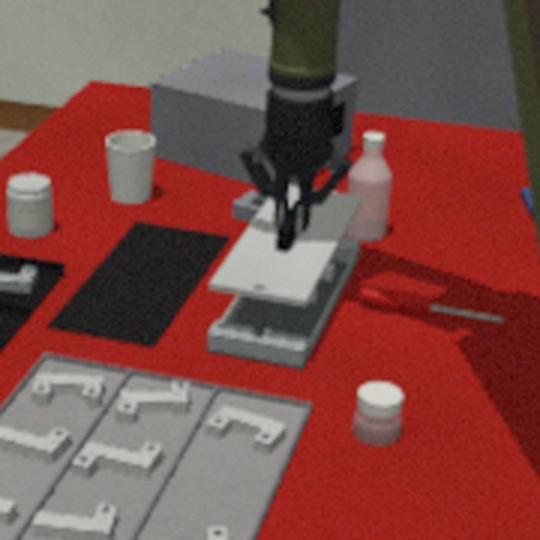

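The cover is lifted level and clear. Next I carry it over the mat.

Emit:
carry_out(
  deltas=[
    [[-0.05, 0, 0.7, 0], [-0.05, 0, 1.4, 0], [-0.05, 0, 1.8, 0], [-0.05, 0, 1.8, 0], [-0.05, 0, 1.8, 0], [-0.05, 0, 1.8, 0], [-0.05, 0, 1.8, 0], [-0.05, 0, 1.8, 0], [-0.05, 0, 1.8, 0], [-0.05, 0, 1.6, 0], [-0.05, 0, 1.1, 0], [0, 0, 0.6, 0]],
  ],
)

```text
time_s: 7.92
tcp_pos: [0.6369, -0.2136, 0.0944]
eef_rot: [-90.0, 0.0, -90.9]
force: [-0.0, 0.7, -4.8]
width: 0.0139
```

Emit:
carry_out(
  deltas=[
    [[0, 0.7, 0, 0], [0, 0.7, 0, 0], [0, 0.7, 0, 0], [0, 0.7, 0, 0], [0, 0.7, 0, 0], [0, 0.7, 0, 0], [0, 0.7, 0, 0], [0, 0.7, 0, 0], [0, 0.7, 0, 0], [0, 0.5, 0, 0], [0, 0.4, 0, 0], [0, 0, 0, 0]],
  ],
)

```text
time_s: 8.92
tcp_pos: [0.6345, -0.2136, 0.022]
eef_rot: [-90.1, 0.0, -91.0]
force: [-0.2, 0.7, -5.3]
width: 0.014
```

Emit:
carry_out(
  deltas=[
    [[0, 0.15, 0, 0], [0, 0.15, 0, 0], [0, 0.1, 0, 0], [0, 0, 0, 0]],
  ],
)

```text
time_s: 9.25
tcp_pos: [0.6352, -0.2139, 0.0192]
eef_rot: [-90.0, -0.0, -91.0]
force: [-0.5, 0.2, -4.5]
width: 0.0141
```

Emit:
carry_out(
  deltas=[
    [[0, 0, 0, 0], [0, 0, 0, 0], [0, 0, 0, 0], [0, 0, 0, 0], [0, 0, 0, 0], [0, 0, 0, 0]],
  ],
  jaw=-0.2,
)

```text
time_s: 9.75
tcp_pos: [0.6354, -0.2139, 0.0195]
eef_rot: [-90.0, -0.0, -91.0]
force: [-0.5, -0.3, -1.1]
width: 0.0511
```

Emit:
carry_out(
  deltas=[
    [[0, -0.5, 0, 0], [0, -1, 0, 0], [0, -2, 0, 0], [0, -2, 0, 0], [0, -2, 0, 0], [0, -2.5, 0, 0], [0, -2.5, 0, 0], [-3, -2, 0, 0], [-4, 0, 0, 0], [-4, 0, 0, 0], [-4, 0, 0, 0], [-4, 0, 0, 0]],
  ],
)

```text
time_s: 10.75
tcp_pos: [0.6384, -0.0224, 0.1657]
eef_rot: [-89.9, -0.0, -91.0]
force: [-0.3, -0.2, -1.7]
width: 0.0515
```

Emit:
carry_out(
  deltas=[
    [[-4, 0, 0, 0], [-4, 0, 0, 0], [-4, 0, 0, 0], [-4, 0, 0, 0], [-2, 0, 0, 0], [0, 0, 0, 0]],
  ],
)

```text
time_s: 11.25
tcp_pos: [0.6413, 0.1615, 0.1653]
eef_rot: [-89.9, 0.2, -90.7]
force: [-0.7, 0.4, 0.1]
width: 0.0512
```

```bash
python3 - <<'E'
from h import *
need(.454,-.2165,.17,-1)
p,d=shot('top','t3')
cv2.imwrite('pics/c4.png',cv2.resize(p[160:280,255:425],(680,480),interpolation=2))
r=rectify(p,"top",.011,.53,.75,-.41,-.02,1000);h=cv2.cvtColor(r,cv2.COLOR_BGR2HSV)
print("cover",comps(r,(h[...,1]<90)&(h[...,2]>120),.011,.75,-.02,1000,8000,1e6))
r=rectify(p,"top",.020,.39,.52,-.35,-.08,1000);h=cv2.cvtColor(r,cv2.COLOR_BGR2HSV)
for t in (150,180,200):print("bars",t,*comps(r,(h[...,1]<90)&(h[...,2]>t),.02,.52,-.08,1000,500,4000),sep="\n")
E
```

```text
at [0.6413 0.1615 0.1653] rot [-89.9    0.15 -90.68] w 0.0512 F [-0.7  0.4  0.1] t 11.25
shift cm [ 38.02  -0.47 -18.28] turn -89.68
cover [(0.6348, -0.2163, 299.4, 114.7, 89.0, 33670)]
bars
150
bars
180
(0.4501, -0.2925, 71.1, 18.4, -1.7, 1144)
(0.4561, -0.2235, 71.7, 19.5, 3.1, 1236)
(0.4505, -0.3455, 114.0, 6.0, 0.0, 568)
(0.4547, -0.1695, 179.2, 114.0, 89.4, 2476)
bars
200
(0.4244, -0.0899, 50.3, 19.1, 7.4, 715)
(0.45, -0.292, 69.0, 15.0, 0.0, 892)
(0.4561, -0.2234, 69.7, 17.5, 3.1, 1066)
(0.4836, -0.0888, 53.5, 19.1, -2.7, 846)
```

View pics/c4.png

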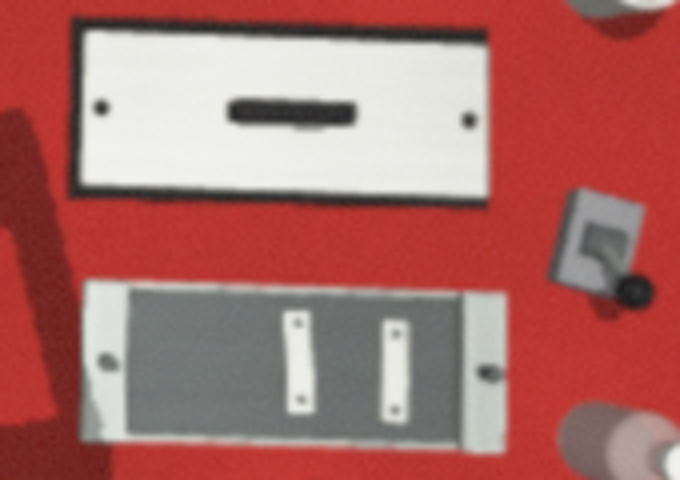

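The cover is square on the mat at (0.635,-0.216). Two bars are in the well: A at crop (299,362) and B at (396,371). I'll turn and go to bar A.

Emit:
carry_out(
  deltas=[
    [[0, 0, 0, -7.13], [0, 0, 0, -7.13], [0, 0, 0, -7.13], [0, 0, 0, -7.13], [0, 0, 0, -7.13], [0, 0, 0, -7.13], [0, 0, 0, -7.13], [0, 0, 0, -7.13], [0, 0, 0, -7.13], [0, 0, 0, -7.13], [0, 0, 0, -7.13], [0, 0, 0, -7.13]],
  ],
  jaw=0.1,
  grip_force=60,
)

```text
time_s: 12.3
tcp_pos: [0.6415, 0.154, 0.1648]
eef_rot: [-90.0, -0.0, -5.2]
force: [-0.6, 0.8, 0.6]
width: 0.0382
```

Emit:
carry_out(
  deltas=[
    [[0, 0, 0, -7.13], [-1.98, 0, -3.78, 0], [-1.98, 0, -3.78, 0], [-1.98, 0, -3.78, 0], [-1.98, 0, -3.78, 0], [-1.98, 0, -3.78, 0], [-1.98, 0, -3.78, 0], [-1.98, 0, -3.78, 0], [-1.98, 0, -3.78, 0], [-1.98, 0, -3.78, 0], [-1.98, 0, -3.78, 0], [0, 0, 0, 0]],
  ],
)

```text
time_s: 13.3
tcp_pos: [0.4554, -0.2264, 0.165]
eef_rot: [-90.3, 0.1, 1.3]
force: [0.1, 0.3, -0.1]
width: 0.0388
```

```bash
python3 -c "
from h import *
need(.456,-.2235,.012,3)"
```

```text
at [ 0.4554 -0.2264  0.165 ] rot [-9.028e+01  7.000e-02  1.290e+00] w 0.0388 F [ 0.1  0.3 -0.1] t 13.3
shift cm [ 0.07 15.3   0.28] turn -1.71
```

Emit:
carry_out(
  deltas=[
    [[0, 2, 0.1, 0], [0, 2, 0.1, -1.5], [0, 2, 0.08, 0], [0, 2, 0, 0], [0, 2, 0, 0], [0, 1.5, 0, 0], [0, 1.2, 0, 0], [0, 1, 0, 0], [0, 0.8, 0, 0], [0, 0.5, 0, 0], [0, 0.3, 0, 0], [0, 0, 0, 0]],
  ],
)

```text
time_s: 14.3
tcp_pos: [0.459, -0.2159, 0.0109]
eef_rot: [-90.0, 0.0, 3.2]
force: [0.1, -0.6, 0.9]
width: 0.0385
```

Emit:
carry_out(
  deltas=[
    [[0, 0, 0, 0], [0, 0, 0, 0], [0, 0, 0, 0], [0, 0, 0, 0], [0, 0, 0, 0], [0, 0, 0, 0]],
  ],
  jaw=1,
)

```text
time_s: 14.8
tcp_pos: [0.4597, -0.2162, 0.0119]
eef_rot: [-90.1, -0.1, 3.2]
force: [-0.4, -0.5, 5.2]
width: 0.0162
```

Emit:
carry_out(
  deltas=[
    [[0, -0.5, 0, 0], [0, -1, 0, 0], [0, -2, 0, 0], [0, -2, 0, 0], [0, -2, 0, 0], [0, -2, 0, 0], [0, -1, 0, 0], [0.15, 0, 2, 0], [0.15, 0, 3, 0], [0.15, 0, 4, 0], [0.15, 0, 4, 0], [0.15, 0, 4, 0]],
  ],
)

```text
time_s: 15.8
tcp_pos: [0.4564, -0.0443, 0.1162]
eef_rot: [-90.0, 0.0, 3.1]
force: [0.2, 0.7, -0.6]
width: 0.0163
```

Emit:
carry_out(
  deltas=[
    [[0.15, 0, 4, 0], [0.15, 0, 4, 0], [0.15, 0, 4, 0], [0.15, 0, 4, 0], [0.15, 0, 4, 0], [0.15, 0, 4, 0], [0.15, 0, 4, 0], [0.15, 0, 4, 0], [0.15, 0, 4, 0], [0.15, 0, 4, 0], [0.15, 0, 4, 0], [0.15, 0, 4, 0]],
  ],
)

```text
time_s: 16.8
tcp_pos: [0.4471, 0.4364, 0.116]
eef_rot: [-90.0, 0.0, 3.3]
force: [0.2, 0.1, -0.5]
width: 0.0157
```

Emit:
carry_out(
  deltas=[
    [[0, 0, 0, 0], [0, 0, 0, 0], [0, 0, 0, 0], [0, 0, 0, 0]],
  ],
)

```text
time_s: 17.13
tcp_pos: [0.4474, 0.4329, 0.1157]
eef_rot: [-90.1, 0.1, 3.2]
force: [0.5, -0.1, 0.2]
width: 0.016
```

```bash
python3 -c "
from h import *
need(.450,.434,.012,0)"
```

```text
at [0.4474 0.4329 0.1157] rot [-9.009e+01  8.000e-02  3.190e+00] w 0.016 F [ 0.5 -0.1  0.2] t 17.13
shift cm [ 0.27 10.37  0.09] turn 3.19
```

Emit:
carry_out(
  deltas=[
    [[0.1, 1.2, 0, 1.5], [0.1, 1.5, 0, 1.5], [0.1, 1.5, 0, 0], [0, 1.5, 0, 0], [0, 1.5, 0, 0], [0, 1.2, 0, 0], [0, 0.9, 0, 0], [0, 0.6, 0, 0], [0, 0.3, 0, 0], [0, 0.2, 0, 0], [0, 0, 0, 0]],
  ],
)

```text
time_s: 18.05
tcp_pos: [0.4512, 0.4347, 0.0122]
eef_rot: [-90.0, -0.0, 0.2]
force: [0.1, -0.5, -0.1]
width: 0.0159
```

Emit:
carry_out(
  deltas=[
    [[0, 0, 0, 0], [0, 0, 0, 0], [0, 0, 0, 0], [0, 0, 0, 0], [0, -0.5, 0, 0], [0, -1.5, 0, 0], [0, -2.5, 0, 0], [0, -3, 0, 0], [0, -3, 0, 0], [0, -2, -2, 0], [0, 0, -4, 0], [0, 0, -4, 0]],
  ],
  jaw=0.1,
)

```text
time_s: 19.05
tcp_pos: [0.4528, 0.3357, 0.1398]
eef_rot: [-89.8, -0.3, 0.4]
force: [0.1, -1.5, 0.4]
width: 0.0384
```

Emit:
carry_out(
  deltas=[
    [[0, 0, -4, 0], [0, 0, -4, 0], [0, 0, -4, 0], [0, 0, -4, 0], [0, 0, -4, 0], [0, 0, -4, 0], [0, 0, -4, 0], [0, 0, -4, 0], [0, 0, -4, 0], [0, 0, -4, 0], [0, 0, -4, 0], [0, 0, -4, 0]],
  ],
)

```text
time_s: 20.05
tcp_pos: [0.453, -0.1473, 0.1378]
eef_rot: [-90.0, -0.1, 0.2]
force: [0.3, -0.2, 0.3]
width: 0.0386
```

Emit:
carry_out(
  deltas=[
    [[0, 0, -4, 0], [0, 0, -4, 0], [0, 0, -4, 0], [0, 0, -2.5, 0], [0, 0, 0, 0], [0, 0, 0, 0], [0, 0, 0, 0], [0, 0, 0, 0]],
  ],
)

```text
time_s: 20.72
tcp_pos: [0.4534, -0.2889, 0.1371]
eef_rot: [-89.9, 0.0, 0.3]
force: [0.1, -0.1, 0.3]
width: 0.0384
```

```bash
python3 -c "
from h import *
need(.450,-.2925,.012,-1.7)"
```

```text
at [ 0.4534 -0.2889  0.1371] rot [-8.994e+01  4.000e-02  2.800e-01] w 0.0384 F [ 0.1 -0.1  0.3] t 20.72
shift cm [-0.34 12.51 -0.36] turn 1.98
```

Emit:
carry_out(
  deltas=[
    [[-0.1, 2, -0.1, 1.8], [-0.1, 2, -0.1, 0], [-0.1, 2, -0.1, 0], [0, 2, -0.05, 0], [0, 1.5, 0, 0], [0, 1.2, 0, 0], [0, 0.8, 0, 0], [0, 0.5, 0, 0], [0, 0.3, 0, 0], [0, 0.2, 0, 0], [0, 0, 0, 0], [0, 0, 0, 0]],
  ],
)

```text
time_s: 21.72
tcp_pos: [0.4512, -0.294, 0.0126]
eef_rot: [-90.0, -0.0, -1.6]
force: [0.2, -0.9, -0.3]
width: 0.0384
```

Emit:
carry_out(
  deltas=[
    [[0, 0, 0, 0], [0, 0, 0, 0], [0, 0, 0, 0], [0, 0, 0, 0], [0, 0, 0, 0], [0, 0, 0, 0]],
  ],
  jaw=1,
)

```text
time_s: 22.22
tcp_pos: [0.4511, -0.2941, 0.0129]
eef_rot: [-90.0, -0.1, -1.6]
force: [-0.8, 0.1, 5.3]
width: 0.016
```

Emit:
carry_out(
  deltas=[
    [[0, -0.5, 0, 0], [0, -1, 0, 0], [0, -2, 0, 0], [0, -2, 0, 0], [0, -2, 0, 0], [0, -2, 0, 0], [0, -1, 0, 0], [0.37, 0, 2, 0], [0.37, 0, 3, 0], [0.37, 0, 4, 0], [0.37, 0, 4, 0], [0.37, 0, 4, 0]],
  ],
)

```text
time_s: 23.22
tcp_pos: [0.4737, -0.123, 0.1173]
eef_rot: [-90.0, -0.0, -1.7]
force: [1.3, 0.4, -0.5]
width: 0.0159
```

Emit:
carry_out(
  deltas=[
    [[0.37, 0, 4, 0], [0.37, 0, 4, 0], [0.37, 0, 4, 0], [0.37, 0, 4, 0], [0.37, 0, 4, 0], [0.37, 0, 4, 0], [0.37, 0, 4, 0], [0.37, 0, 4, 0], [0.37, 0, 4, 0], [0.37, 0, 4, 0], [0.37, 0, 4, 0], [0.37, 0, 4, 0]],
  ],
)

```text
time_s: 24.22
tcp_pos: [0.531, 0.3561, 0.117]
eef_rot: [-90.0, 0.0, -1.6]
force: [0.2, -0.4, -0.2]
width: 0.0162
```

Emit:
carry_out(
  deltas=[
    [[0.37, 0, 4, 0], [0.37, 0, 3.5, 0], [0, 0, 0, 0], [0, 0, 0, 0], [0, 0, 0, 0], [0, 0, 0, 0]],
  ],
)

```text
time_s: 24.72
tcp_pos: [0.5404, 0.4275, 0.1167]
eef_rot: [-90.1, 0.1, -1.6]
force: [0.2, -0.6, -0.8]
width: 0.0159
```

```bash
python3 -c "
from h import *
need(.540,.434,.012,0)"
```

```text
at [0.5404 0.4275 0.1167] rot [-9.009e+01  8.000e-02 -1.620e+00] w 0.0159 F [ 0.2 -0.6 -0.8] t 24.72
shift cm [-0.06 10.47  0.65] turn -1.62
```

Emit:
carry_out(
  deltas=[
    [[0, 1.2, 0.1, -1.6], [0, 1.5, 0.2, 0], [0, 1.5, 0.2, 0], [0, 1.5, 0.1, 0], [0, 1.5, 0, 0], [0, 1.2, 0, 0], [0, 0.9, 0, 0], [0, 0.6, 0, 0], [0, 0.3, 0, 0], [0, 0.2, 0, 0], [0, 0, 0, 0]],
  ],
)

```text
time_s: 25.63
tcp_pos: [0.5412, 0.435, 0.0132]
eef_rot: [-90.0, -0.0, 0.0]
force: [-0.5, 0.1, -0.4]
width: 0.016
```

Emit:
carry_out(
  deltas=[
    [[0, 0, 0, 0], [0, 0, 0, 0], [0, 0, 0, 0], [0, 0, 0, 0], [0, -0.5, 0, 0], [0, -1.5, 0, 0], [0, -2.5, 0, 0], [0, -3, 0, 0], [0, -3, 0, 0], [0, -2, 0, 0], [0, 0, 0, 0], [0, 0, 0, 0]],
  ],
  jaw=0.1,
)

```text
time_s: 26.63
tcp_pos: [0.542, 0.4358, 0.1406]
eef_rot: [-89.8, -0.2, 0.0]
force: [1.0, 0.1, 0.3]
width: 0.0386
```

```bash
cat > look.py <<'E'
from h import *
def look(tag,show=True):
    p,_=shot("top",tag+"t");q,_=shot("side",tag+"s")
    r=rectify(p,"top",.019,.33,.70,.0,.38,1000);h=cv2.cvtColor(r,cv2.COLOR_BGR2HSV)
    print("parts (L: area ~1550)",*comps(r,(h[...,1]<60)&(h[...,2]>195),.019,.70,.38,1000,600,4000),sep="\n")
    cv2.imwrite(f"pics/{tag}.png",np.hstack([cv2.resize(p[150:300,60:440],(760,300),interpolation=2)[:,:500],cv2.resize(q[180:330,180:330],(300,300),interpolation=2)]))
E
python3 -c "
from look import *
look('k1'); need(.629,.2925,.15,0)"
```

```text
parts (L: area ~1550)
(0.4156, 0.2821, 67.1, 27.9, 42.6, 1024)
(0.4242, 0.0833, 72.6, 40.4, -11.9, 1891)
(0.5299, 0.066, 86.3, 41.3, 37.5, 1899)
(0.5295, 0.177, 85.1, 40.4, 20.0, 1855)
(0.6244, 0.0747, 72.2, 41.0, 13.4, 1875)
(0.6259, 0.1728, 72.5, 40.4, -6.2, 1517)
(0.6295, 0.299, 72.0, 39.0, 0.0, 1532)
at [0.5403 0.4345 0.1375] rot [-9.005e+01  7.000e-02  3.000e-02] w 0.0383 F [-0.2  0.1 -0. ] t 26.73
shift cm [  8.87  -1.25 -14.21] turn 0.03
```

View pics/k1.png

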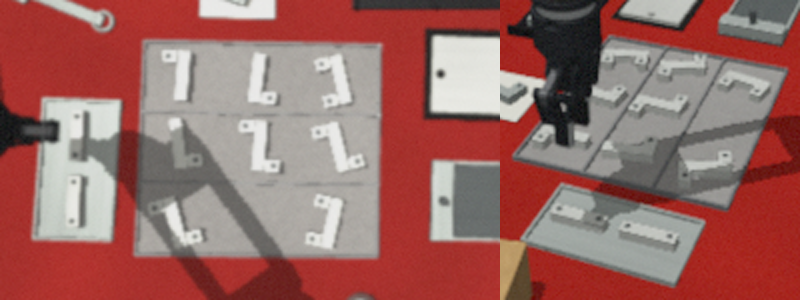

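Both bars lie flat in the dish at crop (76,135) and (73,200). L1 is at crop (183,73), unmoved. I'll pick it up.

Emit:
carry_out(
  deltas=[
    [[2.2, 0, -3.66, 0], [2.2, 0, -3.66, 0], [2.2, 0, -3.66, 0], [2.3, 0, -3.66, 0], [0, 2, 0, 0], [0, 2, 0, 0], [0, 2, 0, 0], [0, 1, 0, 0], [0, 0, 0, 0], [0, 0, 0, 0], [0, 0, 0, 0]],
  ],
)

```text
time_s: 27.65
tcp_pos: [0.628, 0.2932, 0.0685]
eef_rot: [-90.0, -0.0, 0.1]
force: [0.8, 0.1, 0.1]
width: 0.0385
```

```bash
python3 -c "
from h import *
need(.6295,.288,.012,0)"
```

```text
at [0.628  0.2932 0.0685] rot [-8.999e+01 -4.000e-02  6.000e-02] w 0.0385 F [0.8 0.1 0.1] t 27.65
shift cm [ 0.15  5.65 -0.52] turn 0.06
```

Emit:
carry_out(
  deltas=[
    [[0.1, 0.5, -0.25, 0], [0.05, 1, -0.25, 0], [0, 1.2, 0, 0], [0, 1.2, 0, 0], [0, 0.8, 0, 0], [0, 0.6, 0, 0], [0, 0.3, 0, 0], [0, 0, 0, 0], [0, 0, 0, 0]],
  ],
)

```text
time_s: 28.4
tcp_pos: [0.6292, 0.2877, 0.0119]
eef_rot: [-90.0, 0.0, 0.0]
force: [-0.1, 0.4, -0.3]
width: 0.0382
```

Emit:
carry_out(
  deltas=[
    [[0, 0, 0, 0], [0, 0, 0, 0], [0, 0, 0, 0], [0, 0, 0, 0], [0, 0, 0, 0], [0, 0, 0, 0]],
  ],
  jaw=1,
)

```text
time_s: 28.9
tcp_pos: [0.6298, 0.2879, 0.013]
eef_rot: [-90.0, -0.1, 0.0]
force: [0.5, -0.6, 4.7]
width: 0.0158
```

Emit:
carry_out(
  deltas=[
    [[0, -0.5, 0, 0], [0, -1, 0, 0], [0, -2, 0, 0], [0, -2, 0, 0], [0, -2, 0, 0], [0, -2, 0, 0], [0, -1, 0, 0], [-1, 0, -2, 0], [-1.26, 0, -3.66, 0], [-1.26, 0, -3.66, 0], [-1.26, 0, -3.66, 0], [-1.26, 0, -3.66, 0]],
  ],
)

```text
time_s: 29.9
tcp_pos: [0.5675, 0.1199, 0.1169]
eef_rot: [-90.0, 0.0, 0.1]
force: [1.2, -0.7, -0.6]
width: 0.0156
```

Emit:
carry_out(
  deltas=[
    [[-1.26, 0, -3.66, 0], [-1.26, 0, -3.66, 0], [-1.26, 0, -3.66, 0], [-1.26, 0, -3.66, 0], [-1.26, 0, -3.66, 0], [-1.26, 0, -3.66, 0], [-1.26, 0, -3.66, 0], [-1.26, 0, -3.66, 0], [-1.26, 0, -3.66, 0], [0, 0, 0, 0], [0, 0, 0, 0], [0, 0, 0, 0]],
  ],
)

```text
time_s: 30.9
tcp_pos: [0.4552, -0.208, 0.117]
eef_rot: [-89.9, 0.0, -0.1]
force: [-0.2, -1.1, -1.3]
width: 0.0157
```

```bash
python3 -c "
from look import *
look('k2');need(.4538,-.225,.0125,-.9)"
```

```text
parts (L: area ~1550)
(0.4208, 0.2919, 86.6, 40.8, 38.8, 1884)
(0.4241, 0.0831, 72.6, 40.5, -11.8, 1908)
(0.5299, 0.0661, 86.5, 41.3, 37.5, 1908)
(0.5296, 0.1768, 84.8, 41.4, 19.4, 1879)
(0.5339, 0.2822, 73.4, 40.0, 11.0, 1522)
(0.6245, 0.0745, 72.6, 41.2, 13.5, 1887)
(0.6259, 0.1729, 72.7, 40.6, -6.3, 1527)
at [ 0.4556 -0.207   0.117 ] rot [-8.996e+01  3.000e-02  1.000e-01] w 0.0155 F [-0.5  0.3 -1. ] t 31.0
shift cm [-0.18 10.45 -1.8 ] turn 1.0
```

View pics/k2.png

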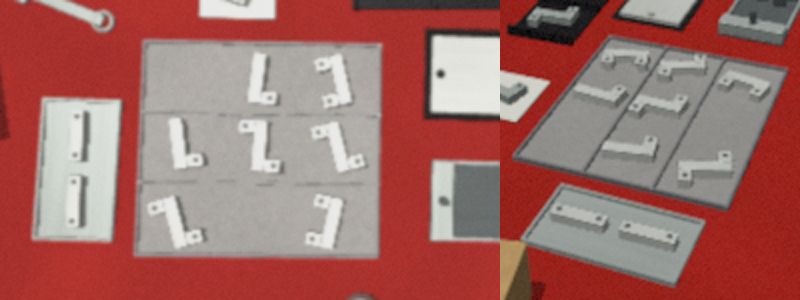

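L1 is out of its tray and held. The other parts haven't moved. I'll place it and then move over to L2.

Emit:
carry_out(
  deltas=[
    [[-0.1, 1.2, -0.6, 1], [-0.1, 1.5, -0.6, 0], [0, 1.5, -0.6, 0], [0, 1.5, 0, 0], [0, 1.5, 0, 0], [0, 1.2, 0, 0], [0, 0.9, 0, 0], [0, 0.6, 0, 0], [0, 0.3, 0, 0], [0, 0.25, 0, 0], [0, 0, 0, 0], [0, 0, 0, 0]],
  ],
)

```text
time_s: 32.0
tcp_pos: [0.4535, -0.2253, 0.014]
eef_rot: [-90.0, -0.0, -1.0]
force: [-1.5, 3.1, 8.5]
width: 0.0154
```

Emit:
carry_out(
  deltas=[
    [[0, 0, 0, 0], [0, 0, 0, 0], [0, 0, 0, 0], [0, 0, 0, 0], [0, -0.5, 0, 0], [0, -1.5, 0, 0], [0, -2.5, 0, 0], [0, -3, 0, 0], [0, -3, 0, 0], [0, -2, 0, 0]],
  ],
  jaw=0.1,
)

```text
time_s: 32.83
tcp_pos: [0.4541, -0.2268, 0.1404]
eef_rot: [-90.1, -0.1, -1.0]
force: [0.7, 0.2, -0.3]
width: 0.0382
```

Emit:
carry_out(
  deltas=[
    [[1.35, 0, 3.42, 0], [1.35, 0, 3.42, 0], [1.35, 0, 3.42, 0], [1.35, 0, 3.42, 0], [1.35, 0, 3.42, 0], [1.35, 0, 3.42, 0], [1.35, 0, 3.42, 0], [1.35, 0, 3.42, 0], [1.35, 0, 3.42, 0], [1.35, 0, 3.42, 0], [1.35, 0, 3.42, 0], [1.35, 0, 3.42, 0]],
  ],
)

```text
time_s: 33.83
tcp_pos: [0.6225, 0.1831, 0.1377]
eef_rot: [-90.0, 0.0, -1.0]
force: [-0.3, -0.6, 0.2]
width: 0.0383
```

Emit:
carry_out(
  deltas=[
    [[0, 2, 0, 5], [0, 2, 0, 0], [0, 2, 0, 0], [0, 1, 0, 0], [0, 0, 0, 0], [0, 0, 0, 0], [0, 0, 0, 0]],
  ],
)

```text
time_s: 34.42
tcp_pos: [0.6232, 0.1813, 0.0687]
eef_rot: [-90.0, -0.1, -6.0]
force: [0.4, 0.8, -0.2]
width: 0.0388
```

```bash
python3 -c "
from h import *
need(.627,.1837,.012,-6.2)"
```

```text
at [0.6232 0.1813 0.0687] rot [-89.97  -0.1   -6.  ] w 0.0388 F [ 0.4  0.8 -0.2] t 34.42
shift cm [0.35 5.67 0.28] turn 0.2
```

Emit:
carry_out(
  deltas=[
    [[0.2, 0.5, 0.15, 0], [0.15, 1, 0.13, 0], [0, 1.2, 0, 0], [0, 1.2, 0, 0], [0, 0.8, 0, 0], [0, 0.6, 0, 0], [0, 0.3, 0, 0], [0, 0, 0, 0], [0, 0, 0, 0]],
  ],
)

```text
time_s: 35.17
tcp_pos: [0.6261, 0.1838, 0.0114]
eef_rot: [-90.0, 0.0, -6.0]
force: [0.2, -0.5, -0.3]
width: 0.0383
```

Emit:
carry_out(
  deltas=[
    [[0, 0, 0, 0], [0, 0, 0, 0], [0, 0, 0, 0], [0, 0, 0, 0], [0, 0, 0, 0], [0, 0, 0, 0]],
  ],
  jaw=1,
)

```text
time_s: 35.67
tcp_pos: [0.6267, 0.1839, 0.0125]
eef_rot: [-90.0, -0.1, -6.0]
force: [-0.3, 0.7, 5.9]
width: 0.016
```

Emit:
carry_out(
  deltas=[
    [[0, -0.5, 0, 0], [0, -1, 0, 0], [0, -2, 0, 0], [0, -2, 0, 0], [0, -2, 0, 0], [0, -2, 0, 0], [0, -1, 0, 0], [-1, 0, -2, 0], [-1.4, 0, -3.55, 0], [-1.4, 0, -3.55, 0], [-1.4, 0, -3.55, 0], [-1.4, 0, -3.55, 0]],
  ],
)

```text
time_s: 36.67
tcp_pos: [0.5421, 0.0285, 0.1165]
eef_rot: [-90.0, 0.0, -5.9]
force: [0.3, -1.1, -0.4]
width: 0.0158
```

Emit:
carry_out(
  deltas=[
    [[-1.4, 0, -3.55, 0], [-1.4, 0, -3.55, 0], [-1.4, 0, -3.55, 0], [-1.4, 0, -3.55, 0], [-1.4, 0, -3.55, 0], [0, 0, 0, -5], [0, 0, 0, 0], [0, 0, 0, 0], [0, 0, 0, 0]],
  ],
)

```text
time_s: 37.42
tcp_pos: [0.4558, -0.1391, 0.1166]
eef_rot: [-90.0, -0.0, -1.0]
force: [0.7, -0.1, -1.0]
width: 0.0158
```

```bash
python3 -c "
from look import *
look('k3');need(.4538,-.142,.0135,-.9)"
```

```text
parts (L: area ~1550)
(0.4206, 0.2921, 86.5, 40.6, 38.5, 1866)
(0.4243, 0.0831, 72.2, 40.5, -11.8, 1882)
(0.5299, 0.0659, 86.3, 41.2, 37.5, 1888)
(0.5294, 0.1773, 85.1, 39.8, 20.0, 1852)
(0.5337, 0.2822, 73.3, 39.8, 11.3, 1515)
(0.6245, 0.0747, 72.5, 40.8, 13.2, 1866)
at [ 0.456  -0.1387  0.1166] rot [-89.99  -0.    -0.94] w 0.0159 F [-0.1 -0.4  0.2] t 37.52
shift cm [-0.21 10.31 -0.33] turn -0.04
```

Emit:
carry_out(
  deltas=[
    [[-0.1, 1.2, -0.1, 0], [-0.1, 1.5, -0.1, 0], [0, 1.5, -0.1, 0], [0, 1.5, 0, 0], [0, 1.5, 0, 0], [0, 1.2, 0, 0], [0, 0.9, 0, 0], [0, 0.5, 0, 0], [0, 0.3, 0, 0], [0, 0.2, 0, 0], [0, 0, 0, 0], [0, 0, 0, 0]],
  ],
)

```text
time_s: 38.52
tcp_pos: [0.4539, -0.1428, 0.014]
eef_rot: [-90.0, -0.1, -1.0]
force: [-0.1, -0.1, -1.2]
width: 0.0161
```

Emit:
carry_out(
  deltas=[
    [[0, 0, 0, 0], [0, 0, 0, 0], [0, 0, 0, 0], [0, 0, 0, 0], [0, -0.5, 0, 0], [0, -1.5, 0, 0], [0, -2.5, 0, 0], [0, -3, 0, 0], [0, -3, 0, 0], [0, -2, 0, 0]],
  ],
  jaw=0.1,
)

```text
time_s: 39.35
tcp_pos: [0.4542, -0.143, 0.1415]
eef_rot: [-90.1, -0.2, -1.0]
force: [0.3, -0.6, 0.1]
width: 0.0386
```

Emit:
carry_out(
  deltas=[
    [[0.59, 0, 3.64, 0], [0.59, 0, 3.64, 0], [0.59, 0, 3.64, 0], [0.59, 0, 3.64, 0], [0.59, 0, 3.64, 0], [0.59, 0, 3.64, 0], [0.59, 0, 3.64, 0], [0.59, 0, 3.64, 0], [0.59, 0, 3.64, 0], [0.59, 0, 3.64, 0], [0.59, 0, 3.64, 0], [0.59, 0, 3.64, 0]],
  ],
)

```text
time_s: 40.35
tcp_pos: [0.5314, 0.2947, 0.139]
eef_rot: [-90.0, -0.0, -1.0]
force: [1.4, -0.8, 0.5]
width: 0.0386
```

Emit:
carry_out(
  deltas=[
    [[0, 2, 0, -6], [0, 2, 0, -6], [0, 2, 0, 0], [0, 1, 0, 0], [0, 0, 0, 0], [0, 0, 0, 0], [0, 0, 0, 0]],
  ],
)

```text
time_s: 40.93
tcp_pos: [0.5325, 0.293, 0.0697]
eef_rot: [-90.0, -0.1, 11.0]
force: [0.1, 0.4, 1.0]
width: 0.0388
```

```bash
python3 -c "
from h import *
need(.532,.293,.012,11.1)"
```

```text
at [0.5325 0.293  0.0697] rot [-89.97  -0.1   10.99] w 0.0388 F [0.1 0.4 1. ] t 40.93
shift cm [-0.05  5.77  0.01] turn -0.11
```

Emit:
carry_out(
  deltas=[
    [[0, 0.6, 0, 0], [0, 1, 0, 0], [0, 1.2, 0, 0], [0, 1.2, 0, 0], [0, 0.8, 0, 0], [0, 0.6, 0, 0], [0, 0.35, 0, 0], [0, 0, 0, 0], [0, 0, 0, 0]],
  ],
)

```text
time_s: 41.68
tcp_pos: [0.5318, 0.2929, 0.0111]
eef_rot: [-90.0, -0.0, 11.0]
force: [0.3, 0.0, -0.4]
width: 0.0385
```

Emit:
carry_out(
  deltas=[
    [[0, 0, 0, 0], [0, 0, 0, 0], [0, 0, 0, 0], [0, 0, 0, 0], [0, 0, 0, 0], [0, 0, 0, 0]],
  ],
  jaw=1,
)

```text
time_s: 42.18
tcp_pos: [0.5322, 0.2932, 0.012]
eef_rot: [-90.0, -0.1, 11.0]
force: [-0.8, 0.1, 6.1]
width: 0.0159
```

Emit:
carry_out(
  deltas=[
    [[0, -0.5, 0, 0], [0, -1, 0, 0], [0, -2, 0, 0], [0, -2, 0, 0], [0, -2, 0, 0], [0, -2, 0, 0], [0, -1, 0, 0], [-1, 0, -2.5, 0], [-1.18, 0, -3.5, 0], [-1.18, 0, -3.5, 0], [-1.18, 0, -3.5, 0], [-1.18, 0, -3.5, 0]],
  ],
)

```text
time_s: 43.18
tcp_pos: [0.5062, 0.1186, 0.1161]
eef_rot: [-90.0, 0.0, 11.1]
force: [1.3, 0.0, -0.4]
width: 0.016
```

Emit:
carry_out(
  deltas=[
    [[-1.18, 0, -3.5, 0], [-1.18, 0, -3.5, 0], [-1.18, 0, -3.5, 0], [-1.18, 0, -3.5, 0], [-1.18, 0, -3.5, 0], [-1.18, 0, -3.5, 0], [-1.18, 0, -3.5, 0], [-1.18, 0, -3.5, 0], [-1.18, 0, -3.5, 0], [-1.18, 0, -3.5, 0], [-1.18, 0, -3.5, 0]],
  ],
)

```text
time_s: 44.1
tcp_pos: [0.4524, -0.2844, 0.1161]
eef_rot: [-90.0, 0.0, 11.0]
force: [1.0, -0.4, -0.3]
width: 0.0158
```

Emit:
carry_out(
  deltas=[
    [[0, 0, 0, 6], [0, 0, 0, 6], [0, 0, 0, 0], [0, 0, 0, 0], [0, 0, 0, 0], [0, 0, 0, 0]],
  ],
)

```text
time_s: 44.6
tcp_pos: [0.4533, -0.2821, 0.1161]
eef_rot: [-90.0, 0.0, -0.8]
force: [0.4, 0.6, -1.1]
width: 0.0158
```

```bash
python3 -c "
from look import *
look('k4');need(.4538,-.290,.0135,-.9)"
```

```text
parts (L: area ~1550)
(0.4209, 0.2923, 85.8, 40.8, 38.4, 1882)
(0.4241, 0.0833, 72.5, 40.3, -11.9, 1901)
(0.5299, 0.0661, 86.7, 41.7, 37.9, 1912)
(0.5295, 0.177, 85.1, 40.4, 20.0, 1873)
(0.6247, 0.0746, 72.7, 41.2, 13.5, 1885)
at [ 0.4534 -0.2822  0.1162] rot [-90.    -0.    -0.85] w 0.016 F [ 0.2  0.  -0.8] t 44.7
shift cm [ 0.05 10.27 -0.78] turn 0.05
```

View pics/k4s.png

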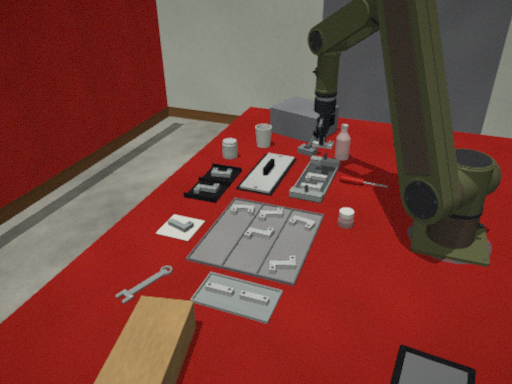

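The side view shows two Ls in the well near (315,180), and L3 hanging from the gripper. I'll place L3, then retreat for a check.

Emit:
carry_out(
  deltas=[
    [[0, 1.2, -0.3, 0], [0, 1.5, -0.3, 0], [0, 1.5, -0.18, 0], [0, 1.5, 0, 0], [0, 1.5, 0, 0], [0, 1.2, 0, 0], [0, 0.9, 0, 0], [0, 0.5, 0, 0], [0, 0.3, 0, 0], [0, 0.15, 0, 0], [0, 0, 0, 0], [0, 0, 0, 0]],
  ],
)

```text
time_s: 45.7
tcp_pos: [0.4536, -0.2908, 0.0141]
eef_rot: [-90.0, -0.1, -1.0]
force: [-0.8, -0.6, -1.5]
width: 0.016
```

Emit:
carry_out(
  deltas=[
    [[0, 0, 0, 0], [0, 0, 0, 0], [0, 0, 0, 0], [0, 0, 0, 0], [0, -0.5, 0, 0], [0, -1.5, 0, 0], [0, -2.5, 0, 0], [0, -3, 0, 0], [0, -3, 0, 0], [0, -3, 0, 0], [0, -3, 0, 0], [0, -3, 0, 0]],
  ],
  jaw=0.1,
)

```text
time_s: 46.7
tcp_pos: [0.4528, -0.2903, 0.2106]
eef_rot: [-90.0, -0.0, -1.0]
force: [0.2, -0.7, -1.1]
width: 0.0385
```

Emit:
carry_out(
  deltas=[
    [[0, 0, 4, 0], [0, 0, 4, 0], [0, 0, 4, 0], [0, 0, 4, 0], [0, 0, 4, 0], [0, 0, 4, 0], [0, 0, 4, 0], [0, 0, 0, 0], [0, 0, 0, 0], [0, 0, 0, 0]],
  ],
  jaw=1,
)

```text
time_s: 47.53
tcp_pos: [0.4579, -0.0107, 0.2089]
eef_rot: [-90.0, -0.0, -0.9]
force: [-0.1, -0.5, -0.4]
width: -0.0
```

```bash
python3 - <<'E'
from h import *
p,d=shot('top','t5');q,dq=shot('side','s5')
cv2.imwrite('pics/c5.png',np.hstack([cv2.resize(p[160:290,265:435],(523,400),interpolation=2),cv2.resize(q[125:225,280:350],(277,400),interpolation=2)]))
r=rectify(p,"top",.02,.39,.52,-.35,-.08,1000);h=cv2.cvtColor(r,cv2.COLOR_BGR2HSV)
print("L",*comps(r,(h[...,1]<90)&(h[...,2]>190),.02,.52,-.08,1000,700,4000),sep="\n")
# lever: block top plane, black ball in both views
b=cv2.cvtColor(p,cv2.COLOR_BGR2GRAY)[205:255,395:425];n,l,st,c=cv2.connectedComponentsWithStats((b<45).astype(np.uint8));print([(s[4],(k+[395,205]).round(1)) for s,k in zip(st[1:],c[1:]) if s[4]>8])
b=cv2.cvtColor(q,cv2.COLOR_BGR2GRAY)[120:165,290:335];n,l,st,c=cv2.connectedComponentsWithStats((b<45).astype(np.uint8));print([(s[4],(k+[290,120]).round(1)) for s,k in zip(st[1:],c[1:]) if s[4]>8])
cv2.imwrite('pics/lev.png',np.hstack([cv2.resize(p[195:265,380:440],(480,560),interpolation=2),cv2.resize(q[115:170,285:330],(320,391),interpolation=2) if 0 else cv2.copyMakeBorder(cv2.resize(q[115:170,285:325],(320,440),interpolation=2),0,120,0,0,0)]))
need(.54,-.44,.2,0)
E
```

```text
L
(0.4525, -0.3005, 70.0, 36.0, 0.0, 1183)
(0.4525, -0.2155, 70.0, 38.0, 0.0, 1280)
(0.487, -0.0895, 43.0, 18.0, 0.0, 706)
[(np.int32(54), array([413. , 232.7]))]
[(np.int32(261), array([303.2, 132.2])), (np.int32(178), array([323.2, 127.6])), (np.int32(11), array([293.1, 161.7]))]
at [ 0.458  -0.0118  0.2088] rot [-9.003e+01 -1.000e-02 -1.050e+00] w 0.0005 F [-0.1 -1.1 -0.4] t 47.63
shift cm [  8.98   0.88 -42.66] turn -1.05
```

View pics/c5.png

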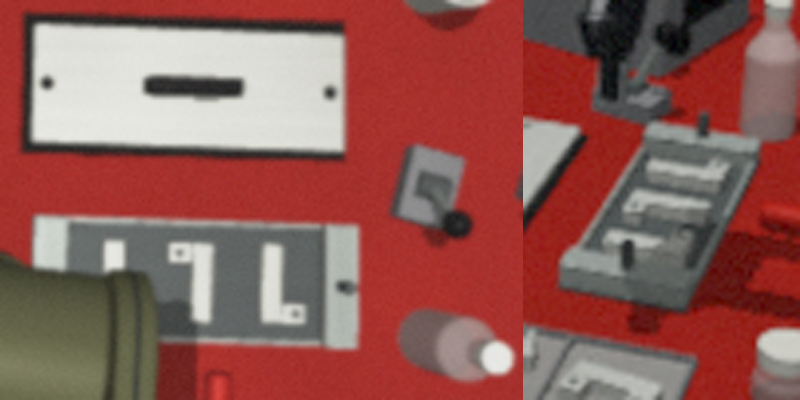

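View pics/lev.png

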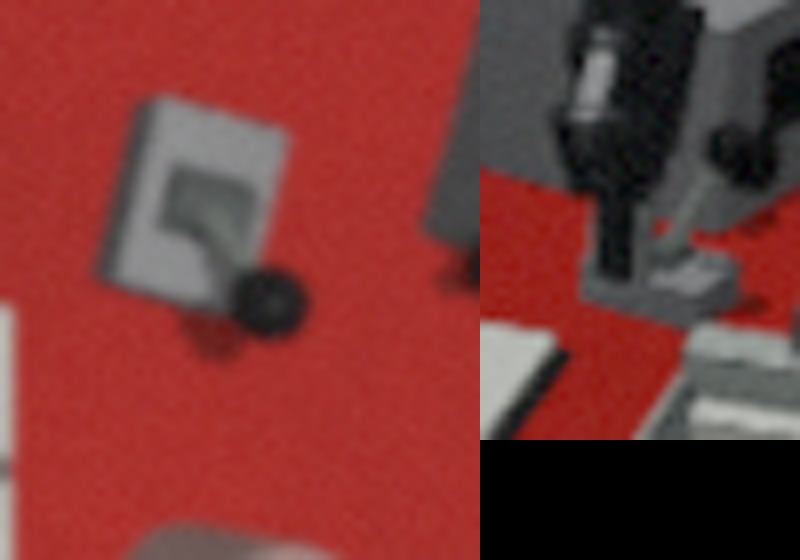

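All three Ls lie flat in the well and the cover is square on the mat. The lever ball is at about (413.5,232.7) in the top view and (317.8,134.4) in the side view. I'll triangulate it and locate the bottle.

```bash
python3 - <<'E'
from h import *
def tri(a,b):
    o1,d1=ray("top",a);o2,d2=ray("side",b)
    t=np.linalg.lstsq(np.c_[d1,-d2],o2-o1,rcond=None)[0];P,Q=o1+t[0]*d1,o2+t[1]*d2
    return (P+Q)/2,np.linalg.norm(P-Q)
B,e=tri((413.5,232.7),(317.8,134.4));print("ball",B.round(4),e.round(4))
print("bottle cap top view z.14",onz("top",(425,276),.14).round(3))
# block top, 4 corners in top view from lev crop /8
c=np.array([[160,95],[290,132],[252,285+10],[105,275]])/8+[380,195]
w=np.array([onz("top",u,z)[:2] for u,z in zip(c[:2],(.025,.025))]);print("far top edge",w.round(4))
ex=np.array([np.cos(np.radians(-15.3)),np.sin(np.radians(-15.3))])
o=w.mean(0)-.035*ex;print("block centre",o.round(4),"ball along",((B[:2]-o)@ex).round(4),"across",((B[:2]-o)@[-ex[1],ex[0]]).round(4))
s=o-.078*ex;print("start",s,"end",o+.035*ex);need(*s,.15,-15)
E
```

```text
ball [ 0.5061 -0.437   0.0875] 0.0078
bottle cap top view z.14 [ 0.402 -0.438  0.14 ]
far top edge [[ 0.5825 -0.4269]
 [ 0.5698 -0.4741]]
block centre [ 0.5424 -0.4413] ball along -0.0362 across -0.0054
start [ 0.46719338 -0.42068123] end [ 0.57618836 -0.45049888]
at [ 0.458  -0.0118  0.2088] rot [-9.003e+01 -1.000e-02 -1.050e+00] w 0.0005 F [-0.1 -1.1 -0.4] t 47.63
shift cm [  1.67   5.88 -40.87] turn 13.95
```

Emit:
carry_out(
  deltas=[
    [[0.16, 0, -3.72, 0], [0.16, 0, -3.72, 0], [0.16, 0, -3.72, 0], [0.16, 0, -3.72, 0], [0.16, 0, -3.72, 0], [0.16, 0, -3.72, 0], [0.16, 0, -3.72, 0], [0.16, 0, -3.72, 0], [0.16, 0, -3.72, 0], [0.16, 0, -3.72, 0], [0.16, 0, -3.72, 0]],
  ],
)

```text
time_s: 48.55
tcp_pos: [0.4665, -0.424, 0.2083]
eef_rot: [-90.0, 0.0, -1.2]
force: [0.6, -0.2, -0.8]
width: 0.0001
```

Emit:
carry_out(
  deltas=[
    [[0, 0, 0, 7], [0, 0, 0, 7], [0, 0, 0, 0], [0, 0, 0, 0], [0, 0, 0, 0], [0, 0, 0, 0]],
  ],
)

```text
time_s: 49.05
tcp_pos: [0.4681, -0.4201, 0.2087]
eef_rot: [-90.0, 0.0, -14.9]
force: [0.2, -0.2, 0.2]
width: 0.0001
```

```bash
python3 -c "
from h import *
need(.470,-.4235,.085,-15)"
```

```text
at [ 0.4681 -0.4201  0.2087] rot [-90.     0.   -14.88] w 0.0001 F [ 0.2 -0.2  0.2] t 49.05
shift cm [ 0.27 12.37 -0.28] turn 0.12
```

Emit:
carry_out(
  deltas=[
    [[0.1, 1.5, -0.1, 0], [0.1, 2, -0.1, 0], [0, 2, -0.1, 0], [0, 2, 0, 0], [0, 1.5, 0, 0], [0, 1.4, 0, 0], [0, 1, 0, 0], [0, 0.7, 0, 0], [0, 0.3, 0, 0], [0, 0, 0, 0], [0, 0, 0, 0]],
  ],
)

```text
time_s: 49.97
tcp_pos: [0.4701, -0.4238, 0.0852]
eef_rot: [-90.0, -0.1, -14.9]
force: [0.4, -1.0, 0.5]
width: -0.0001
```

Emit:
carry_out(
  deltas=[
    [[0.5, 0, 0, 0], [0.7, 0, 0, 0], [0.7, 0, 0, 0], [0.7, 0, 0, 0], [0.7, 0, 0, 0], [0.7, 0, 0, 0], [0.7, 0, 0, 0], [0.7, 0, 0, 0], [0.7, 0, 0, 0], [0.7, 0, 0, 0], [0.7, 0, 0, 0], [0.5, 0, 0, 0]],
  ],
)

```text
time_s: 50.97
tcp_pos: [0.5478, -0.4443, 0.0843]
eef_rot: [-90.0, 0.0, -15.0]
force: [-0.7, -1.0, -0.8]
width: -0.0001
```

Emit:
carry_out(
  deltas=[
    [[0.1, 0, 0, 0], [0, 0, 0, 0], [0, 0, 0, 0]],
  ],
)

```text
time_s: 51.22
tcp_pos: [0.5481, -0.4444, 0.0846]
eef_rot: [-90.0, -0.0, -15.0]
force: [-0.4, 0.9, 0.2]
width: 0.0001
```

```bash
python3 - <<'E'
from h import *
need(.555,-.4445,.085,-15)
q,_=shot('side','s6')
cv2.imwrite('pics/c6.png',cv2.resize(q[100:180,270:370],(700,560),interpolation=2))
E
```

```text
at [ 0.5481 -0.4444  0.0846] rot [-9.000e+01 -1.000e-02 -1.498e+01] w 0.0001 F [-0.4  0.9  0.2] t 51.22
shift cm [ 0.67 -0.04  0.17] turn 0.02
```

View pics/c6.png

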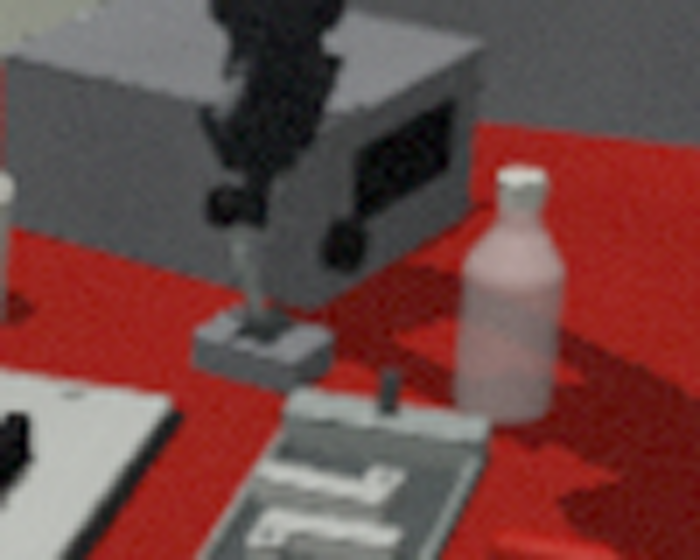

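The lever is past upright, with the ball at crop (232,205). I'll push on in small steps and watch the force.

Emit:
carry_out(
  deltas=[
    [[0.25, 0, 0, 0], [0.25, 0, 0, 0], [0.2, 0, 0, 0], [0, 0, 0, 0]],
  ],
)

```text
time_s: 51.6
tcp_pos: [0.555, -0.4463, 0.0845]
eef_rot: [-90.0, -0.0, -15.0]
force: [0.4, 0.5, -0.3]
width: 0.0001
```

Emit:
carry_out(
  deltas=[
    [[0.15, 0, 0, 0], [0.15, 0, 0, 0], [0, 0, 0, 0], [0, 0, 0, 0]],
  ],
)

```text
time_s: 51.93
tcp_pos: [0.5574, -0.4469, 0.0845]
eef_rot: [-90.0, 0.0, -15.0]
force: [-1.6, -0.0, -0.6]
width: 0.0
```

Emit:
carry_out(
  deltas=[
    [[0.15, 0, 0, 0], [0.15, 0, 0, 0], [0, 0, 0, 0], [0, 0, 0, 0]],
  ],
)

```text
time_s: 52.27
tcp_pos: [0.5577, -0.4469, 0.0843]
eef_rot: [-90.0, 0.3, -15.0]
force: [-7.5, 1.0, 3.3]
width: -0.0002
```

The stop has been reached: 7.5 N and no further travel. I'll back off, rise and retreat.

Emit:
carry_out(
  deltas=[
    [[-0.5, 0, 0, 0], [-1, 0, 0, 0], [-1.5, 0, 0, 0], [-1.5, 0, 0, 0], [0, -1, 0, 0], [0, -2, 0, 0], [0, -3, 0, 0], [0, -3, 0, 0], [0, -3, 0, 0], [0, 0, 3, 0], [0, 0, 4, 0], [0, 0, 4, 0]],
  ],
)

```text
time_s: 53.27
tcp_pos: [0.5471, -0.3304, 0.2071]
eef_rot: [-90.1, -0.3, -15.1]
force: [1.2, 0.4, 0.5]
width: 0.0
```

Emit:
carry_out(
  deltas=[
    [[0, 0, 4, 0], [0, 0, 4, 0], [0, 0, 4, 0], [0, 0, 4, 0], [0, 0, 4, 0], [0, 0, 4, 0], [0, 0, 4, 0], [0, 0, 4, 0], [0, 0, 4, 0], [0, 0, 4, 0], [0, 0, 4, 0], [0, 0, 0, 0]],
  ],
)

```text
time_s: 54.27
tcp_pos: [0.662, 0.1037, 0.206]
eef_rot: [-89.6, -0.2, -14.6]
force: [1.6, -0.0, 1.1]
width: -0.0003
```

```bash
python3 - <<'E'
from h import *
need(.5,.1,.2,-15)
p,_=shot('top','t7');q,_=shot('side','s7')
cv2.imwrite('pics/c7.png',np.hstack([cv2.resize(p[150:300,60:440],(760,300),interpolation=2)[:,:500] if 0 else cv2.resize(p[150:300,250:440],(456,360),interpolation=2),cv2.resize(q[100:210,270:370],(327,360),interpolation=2)]))
r=rectify(p,"top",.02,.39,.52,-.35,-.08,1000);h=cv2.cvtColor(r,cv2.COLOR_BGR2HSV)
print("L",*comps(r,(h[...,1]<90)&(h[...,2]>185),.02,.52,-.08,1000,700,4000),sep="\n")
E
```

```text
at [0.662  0.1037 0.206 ] rot [-89.61  -0.21 -14.64] w -0.0003 F [ 1.6 -0.   1.1] t 54.27
shift cm [-15.58   0.6   -4.45] turn 0.36
L
(0.4525, -0.2155, 72.0, 40.0, 0.0, 1534)
(0.4535, -0.1535, 72.0, 38.0, 0.0, 1515)
(0.4668, -0.285, 73.2, 40.0, -7.8, 1526)
```

View pics/c7.png

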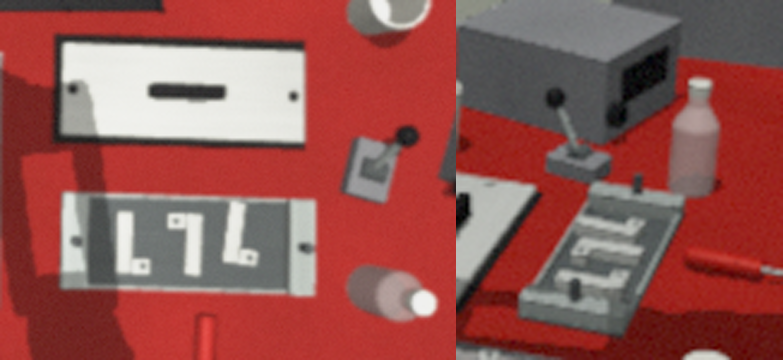

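View pics/t7.png

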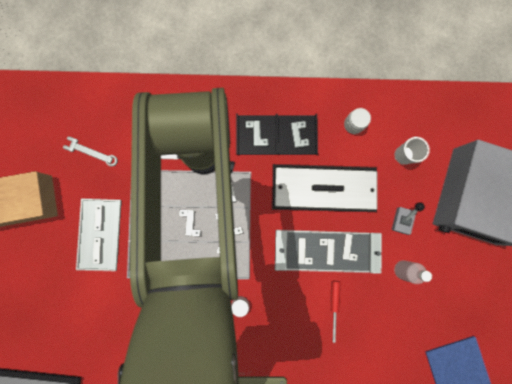

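L3 has moved since my last look: its box is now at (0.467,-0.285) and turned 8°, with one end near the rim. Everything else is in place and the lever is over. I'll check from depth whether L3 lies flat, and also check the tray parts.

```bash
python3 - <<'E'
from h import *
p,d=arm.read_camera('top')
K=cal('top')["mtx"];E=cal('top')["extrinsics"]
c0=np.array([.468,-.274]);e=np.array([np.cos(np.radians(-7.8)),np.sin(np.radians(-7.8))])
def zat(P):
    u,v=pix('top',[P[0],P[1],.02]);u,v=int(round(u)),int(round(v));z=np.median(d[v-1:v+2,u-1:u+2])
    return (E[:3,3]+E[:3,:3]@(np.array([(u-K[0,2])/K[0,0],-(v-K[1,2])/K[1,1],-1])*z))[2]
print("L3 z along bar",[round(zat(c0+t*e),4) for t in (-.03,-.02,-.01,0,.01,.02,.03)])
print("L1 z along bar",[round(zat(np.array([.4535,-.2265+.0])+t*np.array([1,-.016])),4) for t in (-.03,-.02,-.01,0,.01,.02,.03)])
need(.468,-.274,.2,-7.8)
E
```

```text
L3 z along bar [np.float64(0.0173), np.float64(0.0202), np.float64(0.0196), np.float64(0.0204), np.float64(0.0204), np.float64(0.0193), np.float64(0.0202)]
L1 z along bar [np.float64(0.019), np.float64(0.0201), np.float64(0.0203), np.float64(0.0193), np.float64(0.0195), np.float64(0.0204), np.float64(0.0195)]
at [0.6598 0.096  0.2054] rot [-89.99  -0.09 -14.87] w 0.0001 F [ 0.1 -0.5 -1. ] t 54.42
shift cm [ -9.04   0.54 -40.68] turn -7.07
```

L3 is flat: its top reads 20 mm along the whole bar, the same as L1. It is well inside the limits, 14 mm and 57 mm off the bed centre, so I'll leave it. The arm is clear and at rest, so I'll hand in.

```bash
python3 -c "
from station import arm
print(arm.sign_off(), arm.read_state()['time_s'])"
```

```text
the job is handed in; nothing more can be done
the job is handed in; nothing more can be done
```

The job is handed in, with about 55 s of the 210 s used; the station gives no verdict. I lifted the cover off the dowels and laid it on the mat, then moved the two bars to the dish. The three L clamps (the sample on the white pad is an L) went into the well, and the lever is thrown over to its stop.

**Last checks:**
- **Cover:** it lies rib up, 3 mm or less from the mat's centre and about 1° off square.
- **Bars:** both lie in the dish. There was no third bar in the well.
- **Clamps in the well:** all three Ls are there. L3 shifted about 2 cm and turned 8° after I placed it, while the arm was away. Depth shows its top level at about 20 mm (one reading at the bar's end was 17 mm), as for L1, and it is inside the limits, so I left it.
- **Lever:** the fingers stopped moving at 7.5 N. The last pictures show it leaning to the on side; I did not measure its angle.
- **Bottle:** it stands where it was in the pictures; I did not re-measure it.

The Z and U clamps last measured in place before I put L3 down. In the final picture the arm hid part of the trays, so I did not re-check them at the end.

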